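# Lever a worn copper backing bar out of a weld fixture

### The arm

A 7-joint arm with a two-finger parallel gripper is mounted at the origin on the work surface; the furniture and walls round the work are solid. World frame = base frame: x ahead of the robot, y to its left, z up, the work surface at z = 0. Lengths are in m, angles in degrees, forces in N, time in s.
With the tool pointing down it reaches from about 0.425 to 0.875 m from the base axis. Payload 4.7 kg.
Tool frame: the origin (TCP) lies at the very end of the fingers, on their centre line; the grasp point (between the pads) lies 19 mm behind it; z points along the fingers, y is the direction in which the jaws open and shut (so a half turn about z gives the same grasp; the last joint's range is limited). The gripper opens to 87 mm and grips with 3 to 60 N. Pads are 19 mm wide; open, the fingers measure 117 mm over their backs; the gripper's body (75 mm by 190 mm) begins 51 mm behind the grasp point.
Start: joints at [77.527, 18.392, -4.016, 83.108, 1.295, 78.541, -3.26], TCP at [0.149, -0.633, 0.223] pointing down, gripper open.
Joint ranges: [-163.93, 163.93], [-17.29, 119.83], [-79.2, 71.16], [3.27, 140.29], [-89.18, 269.18], [5.43, 117.66], [-154.24, 154.24]. Speed limits (degrees/s): [147.25, 147.25, 180, 180, 180, 180, 180].

### API

Orientations are given as [roll, pitch, yaw] about the fixed x, y, z axes, in that order (R = Rz(yaw) Ry(pitch) Rx(roll)).
In Python, from cell import * gives the robot as it stands.
- The arm moves only by the tool arm_command, never from a script. Its argument "targets" is a list that holds one entry, the list of rows, each a list of 7 numbers: the shift along the tool's x, y, z in m, then the turn, a rotation vector about the tool's x, y, z in degrees, then the gripper's target within -1 to 1 (shut at 1, half-way at 0, fully open at -1). In form: [[[tx, ty, tz, rx, ry, rz, claw], ...]]. A call has 1 to 10 rows; each row is the pose to reach, as a shift and turn from the pose commanded when the call began, along the tool's axes at that moment; what a row does not reach only later rows make up. A row lasts 1/10 s, in which the tool goes at most 50 mm and 8.59 degrees, less where a joint would pass 70% of its speed; a pose out of reach is approached as far as the arm can. A call with a gripper value outside its range is refused whole. The fingers move at their own pace and stop on an object; "newtons" is the grip in N (left out, the last holds). Time passes only in rows, so rows that repeat a pose let the fingers close. It gives the time, the measured TCP pose, the force and the opening at its end, in the units of the state.
- get_obs(): the state, without advancing time (a new reading comes with each control period).
- read_camera(name): name is "scene" or "top"; returns a dict with "img" (384x512x3 uint8, red, green, blue), "z_map" (384x512 float32, m along the optical axis (not along the pixel's ray), 0 where there is no reading), "K" (3x3 intrinsics, pixels), "origin" and "attitude" of the camera in the world. Camera axes: x right, y down, z forward; pixel columns grow to the right and rows downward; lengths in m; the calibration is good to about 2 mm. A picture is of the moment at which its call begins.
- sign_off(): hands the job in, once; it reports no verdict.
Trained networks look in the newest picture that a camera, given by its name, has taken for a name from the list of things; names that differ only in an ending like _2 or _b are one class to them, and where a whole thing is asked for, a point or a joint stands for the part that bears it (a point fixed in the world has none). Each returns a list of dicts, best first, with "conf" (0 to 1); they miss things now and then, are a little off and sometimes report something else, mostly with a low value. They report only what shows in the picture. A call takes as long as a camera call. They do not tell look-alikes from the thing itself.
- search_frame(thing, camera): "position" ([column, row] in pixels, amid what is visible of it).
The state is a dict: "time_s": time; "qpos": joint angles; "joint_velocities": joint speeds; "effort": joint torques, N m; "tool_pos": TCP position; "tool_rot": TCP orientation; "force": force on the tool from outside, world axes, zero at the start; "wrist_torque": the same for the moment, N m; "grip_width": finger opening in m.
Only numpy, scipy, OpenCV 4.12 (cv2) and the standard library are available. Lean on these libraries where they do the work, as an engineer would, in place of code of your own. Each camera call takes 0.05 s, during which the arm holds its last target.

### The job

The worn copper backing bar is held snugly in the weld fixture by two spring plungers. Put the cold chisel through the pry slot under the end of the bar and lever that end up past the plungers until it stays standing proud by itself, then lay the chisel down flat on the bench, clear of the fixture. Lift the bar out and lay it flat in the blue tray without dropping it, and leave the red and the yellow welding magnet where they are.

Things in the scene. Friction and masses are not known exactly. Their poses are not given: they have to be found in the camera images.
- chisel_mid (a point): steel cold chisel lying on the bench, 171 mm long, 0.31 kg; point: middle of its length, half-way up (10 mm above its underside). Its y axis runs along the shank: cutting edge at y = -85.5 mm, struck head at +85.5 mm. Grasp the shank across (about 19 mm) from above, 20 to 50 mm from the middle towards the head, gripping firmly (60 N or more); off the bench only the fingertips hold it.
- chisel_edge (a point): middle of the chisel's cutting edge, on its centre line. The blade is a slim wedge, alike above and below: 22 mm wide and 1 mm thick at the edge, 9 mm thick 26 mm behind it, 16 mm thick 51 mm behind it; then a roughly round shank 17 to 20 mm across.
- fixture: steel weld fixture, fixed to the bench on a riser, head 144 (x) x 92 x 115 mm high; origin: centre of its underside. Its x axis runs along the bar, from the pry slot inwards; z is up. The two rails beside the bar, 37 mm to each side of the middle, the slot's cheeks and the far stop have flat tops 115 mm above the bench. Its foot (150 x 120 mm) ends 1 mm inside the pry lip.
- pry_lip (a point): fulcrum: outer top edge of the pry lip, mid-width, 94 mm above the bench; x axis points into the fixture. The slot is 30 mm wide, open above. The lip is 16 mm long; a pocket behind it, 10 mm deeper, ends at x = 44 mm. The seated bar's end is at x = 18 mm, its underside 8 mm above the lip. Enter with the shank 0.15 rad head-up, edge to x = 34 mm, then swing to 0.4 rad head-down, hand tilting along.
- bar_mid (a point): worn copper backing bar, 120 mm long, 14 mm high, 0.47 kg, spatter on top; point: its middle, half-way up; its x axis runs along it away from the pry slot. The upper part is 30 mm wide with upright sides; a foot 36 mm wide, 2.5 mm high runs along underneath. Seated, it stands 1 mm above the rails: too little to grip. Once its end is raised, grip it across 30 mm near that end and lift it straight.
- bar_end (a point): middle of the top edge of the bar's end at the pry slot, 60 mm from its middle. Two greased spring balls in the rails, 14 mm behind this end, bear on the foot and hold it down; about 20 to 30 N upward overcomes them. Raised about 9 mm, they snap in under the foot and this end stays about 9 mm above the rails, the bar sloping 4 degrees. Grip there with the fingertips just over the rails.
- tray: open blue steel tray, 130 x 170 mm outside, walls 3 mm thick and 29 mm high with a rolled rim, inner floor about 3 mm above the bench; too heavy to shift. The origin is the centre of its underside; its long side runs along its own y axis.
- magnet_red: red triangular welding magnet with a bright top, 68 x 90 x 19 mm, lying flat on the bench; to be left alone. Origin at the centre of its underside.
- magnet_yellow: yellow triangular welding magnet with a bright top, 68 x 90 x 19 mm, lying flat on the bench; to be left alone. Origin at the centre of its underside.
Mind the look-alikes: they are no part of the job. What is shaped like the part that bears bar_mid but turquoise is not meant.

How it is judged (in metres and radians):
On the way, in this order (a step that is already met when the one before it is completed fails the run):
1. the chisel, and not the fingers, lifts the end of the bar at the pry slot at least 6 mm (z of bar_end in the frame of pry_lip above 0.028 m and contact force between chisel and bar above 0.5 N and contact force between the fingers and bar below 0.1 N).
2. that end stands at least 6 mm proud of its seat by itself, with neither chisel nor fingers touching the bar (z of bar_end in the frame of pry_lip above 0.028 m and contact force between each of chisel, the arm and bar below 0.05 N), for 0.3 s.
At the end, for the whole second after the job is handed in: The bar lies flat on the tray's floor (its middle at most 16 mm above the bench and inside the walls, level to 0.1 rad) and at rest; the chisel lies flat on the bench (its middle at most 16 mm up, level to 0.12 rad), at rest, touching neither fixture nor tray (x of bar_mid in the frame of tray between -0.055 and 0.055 m and y of bar_mid in the frame of tray between -0.075 and 0.075 m and z of bar_mid in the frame of tray below 0.016 m and angle between bar_mid's own x axis and vertical between 1.47 and 1.67 rad and linear speed of each of bar, chisel below 0.02 m/s and height (world z) of chisel_mid below 0.016 m and angle between chisel_mid's own y axis and vertical between 1.45 and 1.69 rad and contact force between chisel and fixture below 0.05 N and contact force between chisel and tray below 0.05 N).
It fails at once if the bar is dropped (moves faster than 1 m/s while nothing holds it) (linear speed of bar above 1 m/s and contact force between the fingers and bar below 0.05 N).
It fails at once if one of the two welding magnets is moved more than 30 mm (distance of any of magnet_red, magnet_yellow from where it was at the start of the episode above 0.03 m).
It also fails if it takes over 72 s, if anything falls off the work surface, if the arm or the gripper's body presses on something with over 40 N, if the wrist force passes 120 N, or if a joint passes its speed limit or range.

## Working session

There is one attempt and no reset: what is moved stays moved. The work goes in short steps, Python scripts to look and compute and a tool call to move; the robot and the scene stay as the last step left them, time stands still between calls to the robot, and variables do not carry over. Pictures are saved under pics/ and viewed, and the job is handed in when it is done.

Besides the shell and the picture viewer there is one more tool, called by a JSON object that holds its "fn" and its "kwargs". arm_command: Moves the arm, as the interface text tells. Its arguments: {"type":"object","properties":{"targets":{"type":"array","items":{"type":"array","items":{"type":"array","items":{"type":"number"}}}},"newtons":{"type":"number"}},"required":["targets"]}

```bash
ls; mkdir -p pics; python3 - <<'E'
from cell import *
import cv2, numpy as np
print(get_obs())
for n in ("scene","top"):
    c=read_camera(n); cv2.imwrite(f"pics/{n}0.png",cv2.resize(c["img"][:,:,::-1],(800,600),interpolation=cv2.INTER_CUBIC))
    np.savez(f"{n}0.npz",**c); print(n,c["K"],c["origin"],c["attitude"])
    for t in ["chisel_mid","chisel_edge","fixture","pry_lip","bar_mid","bar_end","tray","magnet_red","magnet_yellow"]:
        print(t,[(np.round(d["position"]),round(d["conf"],2)) for d in search_frame(t,n)])
E
```

```text
pics
{'time_s': 0.0, 'qpos': array([77.52684348, 18.43897911, -4.01656971, 83.17557641,  1.29424103,
       78.54079218, -3.26012267]), 'joint_velocities': array([-0.05794191, -0.06254054,  0.02076336, -0.01860093, -0.05923172,
        0.04935261, -0.06792671]), 'effort': array([-3.20541330e-04, -4.91287959e+01, -4.04500030e-01, -3.12523377e+01,
       -6.39862963e-02,  4.37174260e-02,  1.90245300e-04]), 'tool_pos': array([ 0.14915978, -0.63207815,  0.22145666]), 'tool_rot': array([-1.79889859e+02,  4.72953888e-03,  1.32836367e+01]), 'force': array([-0.36336668, -1.19972522,  0.36043631]), 'wrist_torque': array([ 0.00519063,  0.05381206, -0.0191485 ]), 'grip_width': 0.08670830281231609}
scene [[451.69596571   0.         260.78166238]
 [  0.         451.69596571 189.353108  ]
 [  0.           0.           1.        ]] [-0.43305179  1.04189748  0.97231579] [-124.47583138    1.16398882 -141.26192056]
chisel_mid [(array([321., 169.]), 0.55)]
chisel_edge [(array([319., 172.]), 0.43), (array([169., 247.]), 0.2)]
fixture [(array([168., 246.]), 0.85), (array([170., 230.]), 0.3)]
pry_lip [(ar
[... 256 characters left out ...]
([168., 228.]), 0.51), (array([197., 217.]), 0.46)]
top [[376.71464764   0.         253.60693065]
 [  0.         376.71464764 192.76010661]
 [  0.           0.           1.        ]] [0.18206266 0.05207436 1.17636018] [-167.80148941   -0.220679    -93.35956859]
chisel_mid [(array([360., 210.]), 0.9)]
chisel_edge [(array([357., 208.]), 0.89)]
fixture [(array([130., 195.]), 0.62)]
pry_lip [(array([131., 194.]), 0.89)]
bar_mid [(array([124., 186.]), 0.87), (array([162., 245.]), 0.71), (array([353., 208.]), 0.7)]
bar_end [(array([123., 184.]), 0.88), (array([162., 246.]), 0.6)]
tray [(array([357., 167.]), 0.57)]
magnet_red [(array([206., 210.]), 0.66)]
magnet_yellow [(array([191., 165.]), 0.75)]
```

View pics/scene0.png

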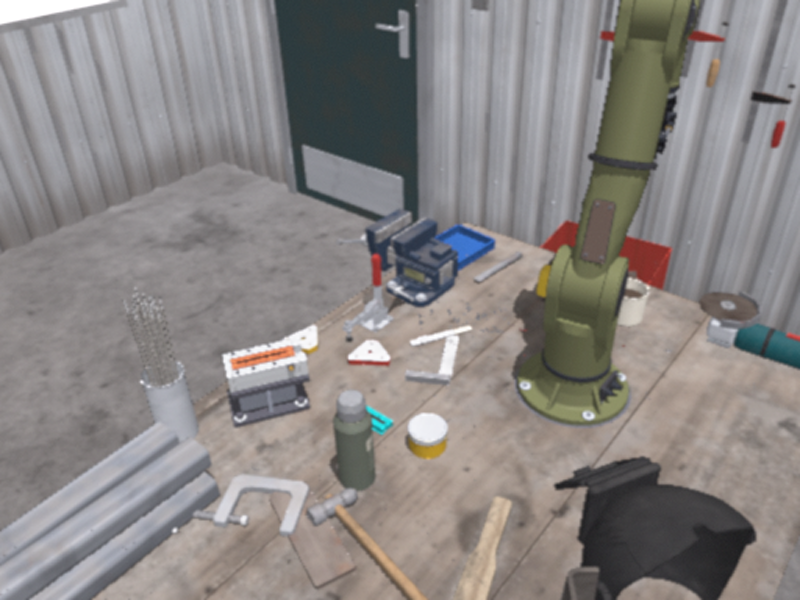

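View pics/top0.png

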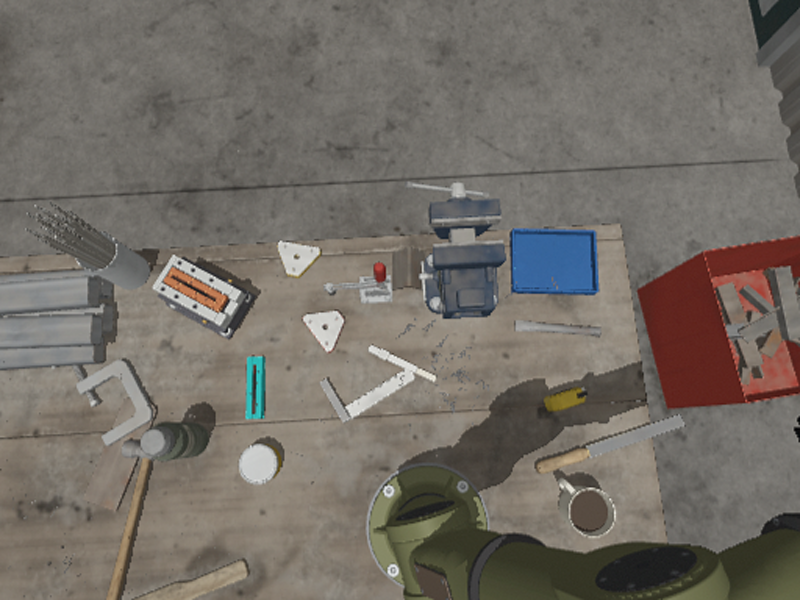

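The orange bar sits in the fixture (top view, 800-px picture, at 200,288). The turquoise bar at (255,387) is the look-alike. The chisel is at (557,328), the tray at (553,262), the magnets at (297,257) and (324,329). I'll enlarge the fixture and chisel to confirm.

```bash
cat > h.py <<'E'
import numpy as np, cv2
from scipy.spatial.transform import Rotation as R
def pts(c):
    K=c["K"];z=c["z_map"];h,w=z.shape
    u,v=np.meshgrid(np.arange(w),np.arange(h))
    p=np.stack([(u-K[0,2])/K[0,0]*z,(v-K[1,2])/K[1,1]*z,z],-1)
    return p@R.from_euler("xyz",c["attitude"],degrees=True).as_matrix().T+c["origin"]
def proj(c,P):
    M=R.from_euler("xyz",c["attitude"],degrees=True).as_matrix()
    q=(np.atleast_2d(P)-c["origin"])@M; return (q@c["K"].T)[:,:2]/q[:,2:]
E
python3 - <<'E'
import numpy as np,cv2
from h import *
t=dict(np.load("top0.npz"));s=dict(np.load("scene0.npz"))
a=cv2.resize(t["img"][150:220,85:170,::-1],None,fx=6,fy=6,interpolation=cv2.INTER_CUBIC)[:400,:]
b=cv2.resize(s["img"][210:275,135:210,::-1],None,fx=6,fy=6,interpolation=cv2.INTER_CUBIC)[:400,:]
w=min(a.shape[1],395);im=np.hstack([cv2.resize(a,(400,400*a.shape[0]//a.shape[1])), ]) 
cv2.imwrite("pics/fixt.png",a);cv2.imwrite("pics/fixs.png",b)
cv2.imwrite("pics/chis.png",cv2.resize(t["img"][135:225,315:400,::-1],None,fx=6,fy=6,interpolation=cv2.INTER_CUBIC))
P=pts(t)
for n,(u,v) in dict(chis=(357,210),tray=(354,167),fix=(125,184),mag1=(190,165),mag2=(207,210),turq=(163,247),chead=(384,212),cedge=(331,208)).items(): print(n,P[v,u])
Z=P[...,2]; print(np.round(Z[205:215:1,325:390:5]*1000))
E
```

```text
chis [ 0.35919078 -0.28752592  0.01182042]
tray [ 0.50159364 -0.29700786  0.00240611]
fix [0.45855645 0.40487319 0.1138482 ]
mag1 [0.53917673 0.23306723 0.00131382]
mag2 [ 0.38860806  0.18310856 -0.00058351]
turq [0.27959016 0.32053758 0.00951817]
chead [ 0.34715747 -0.36923827  0.01752059]
cedge [ 0.37029697 -0.20679793  0.01152564]
[[ 4.  9. 13. -2. -4. -1.  1.  3.  4.  5. -1.  2.  0.]
 [ 1.  9. 12. 12. 14. -2. -6.  1.  1.  1. -1.  4.  2.]
 [-1.  6. 14. 15. 19. 11. 11. -0. -2. -1.  0. -2. -4.]
 [ 2. 10. 12. 15. 14. 16. 19. 17. 12. 15.  3. -1. -0.]
 [-3.  6. 13. 12. 21. 16. 14. 15. 14. 18. 20. 15.  1.]
 [ 1.  6. 10. 16. 12. 13. 16. 15. 14. 17. 15. 19. -1.]
 [ 2.  9.  8. 11. 11. 12. 14. 18. 16. 14. 17. 21. -2.]
 [-1.  1. -1. -1. -2. -1.  9. 10. 10. 14. 16. 15. -2.]
 [-4. -1. -2. -3. -0. -2. -2. -1.  7. 14. 17. 21. -1.]
 [-2.  3. -2. -0. -2. -2. -4. -0.  1.  1.  5. 13. -3.]]
```

View pics/fixt.png

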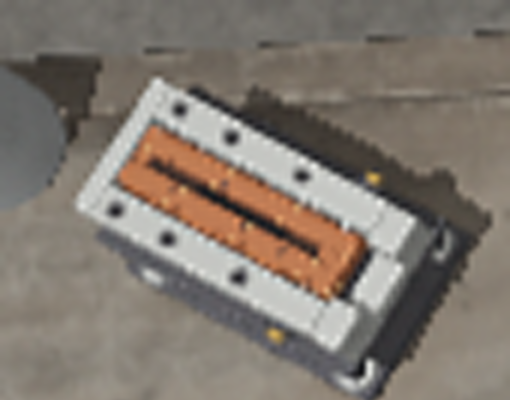

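View pics/fixs.png

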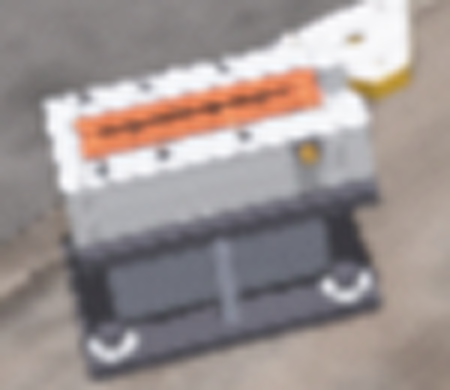

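View pics/chis.png

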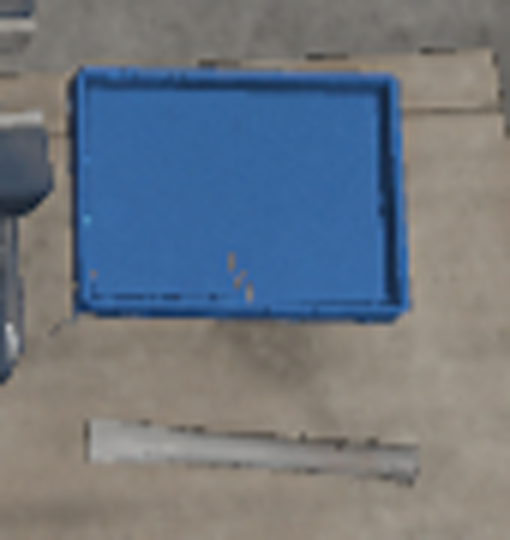

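The crops show the orange bar seated, with the pry slot and both yellow plungers at the lower-right end in the top view (toward -x, -y). The chisel's wide edge is the left end and its head the right end. The tray is empty. Next I'll measure these accurately.

```bash
cat > meas.py <<'E'
from h import *
t=dict(np.load("top0.npz"));s=dict(np.load("scene0.npz"))
def rayplane(c,uv,z):
    M=R.from_euler("xyz",c["attitude"],degrees=True).as_matrix()
    uv=np.atleast_2d(np.asarray(uv,float)); d=np.c_[(uv-c["K"][:2,2])/c["K"][0,0],np.ones(len(uv))]@M.T
    return c["origin"]+d*((z-c["origin"][2])/d[:,2])[:,None]
def rect(m,c,z):
    m=m.astype(np.uint8); n,l,st,_=cv2.connectedComponentsWithStats(m); k=1+np.argmax(st[1:,4]); m=(l==k)
    v,u=np.nonzero(m); W=rayplane(c,np.c_[u,v],z)[:,:2]
    return W,cv2.minAreaRect((W*1000).astype(np.float32)),m
E
python3 - <<'E'
from meas import *
for nm,c in (("top",t),("scene",s)):
    P=pts(c);hsv=cv2.cvtColor(c["img"],cv2.COLOR_RGB2HSV);H,S,V=[hsv[...,i].astype(int) for i in range(3)]
    X,Y,Z=[P[...,i] for i in range(3)]
    near=(np.hypot(X-.458,Y-.405)<.12)
    br=near&(S>100)&((H<20))&(V>100); W,r,m=rect(br,c,.116); print(nm,"bar",r,m.sum(),"col",)
    fx=near&(Z>.095)&(Z<.13)
    W,r,m=rect(fx,c,.115); print(nm,"fix",r,m.sum(),"med z",np.median(Z[m]))
    tr=(np.hypot(X-.50,Y+.297)<.16)&(S>120)&(H>95)&(H<125); W,r,m=rect(tr,c,.029); print(nm,"tray",r,m.sum())
    ch=(abs(X-.359)<.06)&(abs(Y+.287)<.12)&(Z>.006)&(Z<.03)&(S<60); W,r,m=rect(ch,c,.01); print(nm,"chis",r,m.sum())
    for a in ((.539,.233),(.389,.183)):
        mg=(np.hypot(X-a[0],Y-a[1])<.07)&(Z>.009)&(Z<.03); W,r,m=rect(mg,c,.019); print(nm,"mag",W.mean(0),r,m.sum())
    print("vise maxz",Z[(abs(X-.46)<.15)&(abs(Y+.1)<.1)].max(),"clamp",np.percentile(Z[(abs(X-.44)<.05)&(abs(Y-.06)<.06)],99), "tube can", np.percentile(Z[(abs(X-.48)<.1)&(abs(Y-.58)<.1)],99))
E
```

```text
top bar ((455.06048583984375, 404.85308837890625), (123.10167694091797, 33.9123649597168), 58.42299270629883) 423 col
top fix ((454.182373046875, 400.996337890625), (156.32620239257812, 90.89202117919922), 58.73747634887695) 1298 med z 0.11442638121808968
top tray ((495.132568359375, -290.417724609375), (173.0955810546875, 135.46112060546875), 85.28101348876953) 2217
top chis ((361.5386962890625, -286.7773742675781), (172.5092010498047, 20.863523483276367), 83.19429016113281) 312
top mag [0.53722126 0.23178032] ((531.2284545898438, 233.4480438232422), (88.55976104736328, 67.86023712158203), 76.3166275024414) 396
top mag [0.38781352 0.17873589] ((391.8265380859375, 173.30978393554688), (89.4192123413086, 66.87834167480469), 34.298988342285156) 428
vise maxz 0.16516526340644444 clamp 0.17421454760539531 tube can 0.30505897460968795
scene bar ((454.36981201171875, 408.2682189941406), (115.91020202636719, 29.260791778564453), 58.29896545410156) 240 col
scene fix ((445.5210266113281, 412.0360107421875), (150.10797119140625, 102.86062622070312), 59.41753005981445) 1010 med z 0.11330878685470402
scene tray ((484.578369140625, -283.6260986328125), (170.34976196289062, 154.64906311035156), 85.21641540527344) 522
scene chis ((358.736572265625, -287.25653076171875), (179.10873413085938, 23.447834014892578), 83.41374206542969) 120
scene mag [0.52976822 0.23276145] ((523.666259765625, 236.12530517578125), (75.38570404052734, 73.81317901611328), 76.5683822631836) 173
scene mag [0.38329574 0.18789774] ((386.4224853515625, 183.38003540039062), (85.88831329345703, 72.29803466796875), 33.501399993896484) 254
vise maxz 0.16269270415542758 clamp 0.17125341953807202 tube can 0.3064552690697044
```

```bash
cat >> h.py <<'E'
def delta(pos,rpy,cur=None):
    from cell import get_obs
    o=get_obs(); p=o["tool_pos"]; M=R.from_euler("xyz",o["tool_rot"],degrees=True)
    T=R.from_euler("xyz",rpy,degrees=True)
    print("t",round(o["time_s"],2),"meas",np.round(p,4),np.round(o["tool_rot"],2),"F",np.round(o["force"],1),"tau",np.round(o["wrist_torque"],2),"w",round(o["grip_width"],4),"q",np.round(o["qpos"],1))
    print("delta",np.round(M.inv().apply(np.array(pos)-p),4),np.round((M.inv()*T).as_rotvec(degrees=True),2))
E
python3 -c "
from h import *
delta([.357,-.315,.10],[180,0,83.3])"
```

```text
t 1.0 meas [ 0.1493 -0.6326  0.2226] [180.     0.    13.28] F [0.4 0.4 0.1] tau [ 0.01 -0.01 -0.02] w 0.0873 q [77.5 18.4 -4.  83.1  1.3 78.5 -3.3]
delta [ 0.2752 -0.2614  0.1226] [ 0.000e+00  1.000e-02 -7.002e+01]
```

{"fn": "arm_command", "kwargs": {"targets": [[[0.03,-0.028,0.012,0,0,-8,-0.3],[0.06,-0.056,0.024,0,0,-16,-0.3],[0.09,-0.085,0.037,0,0,-24,-0.3],[0.12,-0.113,0.049,0,0,-32,-0.3],[0.15,-0.141,0.061,0,0,-40,-0.3],[0.18,-0.17,0.073,0,0,-48,-0.3],[0.21,-0.198,0.086,0,0,-56,-0.3],[0.24,-0.226,0.098,0,0,-63,-0.3],[0.265,-0.25,0.115,0,0,-69,-0.3],[0.275,-0.261,0.122,0,0,-70,-0.3]]], "newtons": 60}}

```text
time_s: 2.0
tool_pos: [0.3583, -0.3118, 0.0995]
tool_rot: [-180.0, -0.1, 83.6]
force: [-0.2, -0.6, -0.8]
grip_width: 0.0565
```

```bash
python3 - <<'E'
from cell import *
from h import *
delta([.357,-.315,.004],[180,0,83.3])
c=read_camera("top"); np.savez("top1.npz",**c)
cv2.imwrite("pics/t1.png",cv2.resize(c["img"][120:270,280:460,::-1],None,fx=4,fy=4,interpolation=cv2.INTER_CUBIC))
E
```

```text
t 2.0 meas [ 0.3583 -0.3118  0.0995] [-1.7995e+02 -9.0000e-02  8.3640e+01] F [-0.2 -0.6 -0.8] tau [-0.06 -0.12  0.04] w 0.0565 q [ 62.2   4.3 -25.  115.    2.   61.3  29.9]
delta [-0.0034 -0.0009  0.0955] [-0.05 -0.09  0.34]
```

View pics/t1.png

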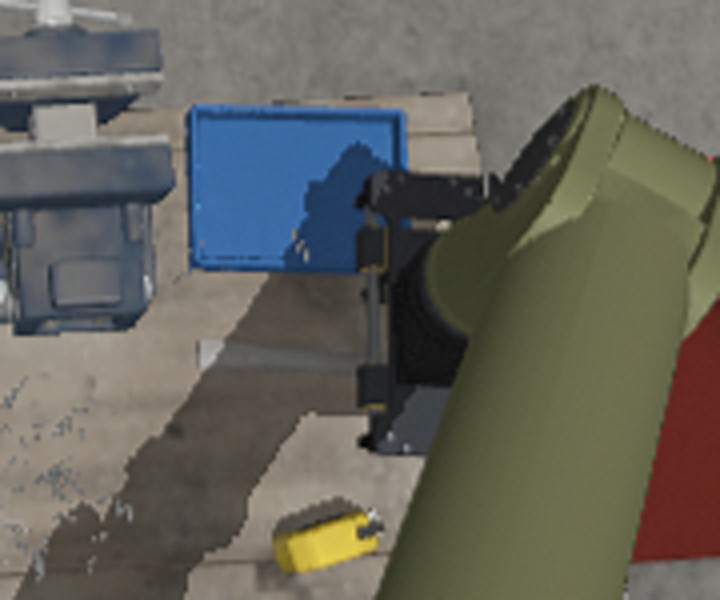

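The chisel lies midway between the open fingers (fingers at crop px 372,245 and 372,385; chisel at row 360 there). Descending.

{"fn": "arm_command", "kwargs": {"targets": [[[-0.003,-0.001,0.03,0,0,0.3,-0.3],[-0.003,-0.001,0.06,0,0,0.3,-0.3],[-0.003,-0.001,0.08,0,0,0.3,-0.3],[-0.003,-0.001,0.09,0,0,0.3,-0.3],[-0.003,-0.001,0.095,0,0,0.3,-0.3],[-0.003,-0.001,0.095,0,0,0.3,-0.3],[-0.003,-0.001,0.095,0,0,0.3,0.2],[-0.003,-0.001,0.095,0,0,0.3,1],[-0.003,-0.001,0.095,0,0,0.3,1],[-0.003,-0.001,0.095,0,0,0.3,1]]], "newtons": 60}}

```text
time_s: 3.05
tool_pos: [0.3559, -0.3186, 0.006]
tool_rot: [180.0, 0.0, 83.0]
force: [0.4, 0.5, 0.4]
grip_width: 0.0323
```

{"fn": "arm_command", "kwargs": {"targets": [[[0,0,0,0,0,0,1],[0,0,0,0,0,0,1],[0,0,0,0,0,0,1]]]}}

```text
time_s: 3.35
tool_pos: [0.3561, -0.3185, 0.0058]
tool_rot: [180.0, 0.0, 83.0]
force: [0.8, 0.1, 0.6]
grip_width: 0.0194
```

{"fn": "arm_command", "kwargs": {"targets": [[[0,0,0,0,0,0,0.4],[0,0,0.002,0,0,0,0.4],[0,0,0.004,0,0,0,0.4],[0,0,0.004,0,0,0,0.4],[0,0,0.004,0,0,0,1],[0,0,0.004,0,0,0,1],[0,0,0.004,0,0,0,1],[0,0,0.004,0,0,0,1],[0,0,0.004,0,0,0,1]]], "newtons": 60}}

```text
time_s: 4.25
tool_pos: [0.3556, -0.3183, 0.0015]
tool_rot: [-180.0, 0.0, 83.0]
force: [1.5, -0.3, -1.5]
grip_width: 0.0192
```

```bash
python3 - <<'E'
from cell import *
from h import *
delta([.40,-.3,.30],[180,0,70])
c=read_camera("top"); np.savez("top2.npz",**c)
cv2.imwrite("pics/t2.png",cv2.resize(c["img"][150:250,300:420,::-1],None,fx=5,fy=5,interpolation=cv2.INTER_CUBIC))
E
```

```text
t 4.25 meas [ 0.3556 -0.3183  0.0015] [-180.      0.     82.98] F [ 1.5 -0.3 -1.5] tau [-0.04 -0.25 -0.07] w 0.0192 q [ 61.   12.7 -24.1 119.3   6.8  49.3  26. ]
delta [ 0.0236  0.0418 -0.2985] [-0.    0.   12.98]
```

View pics/t2.png

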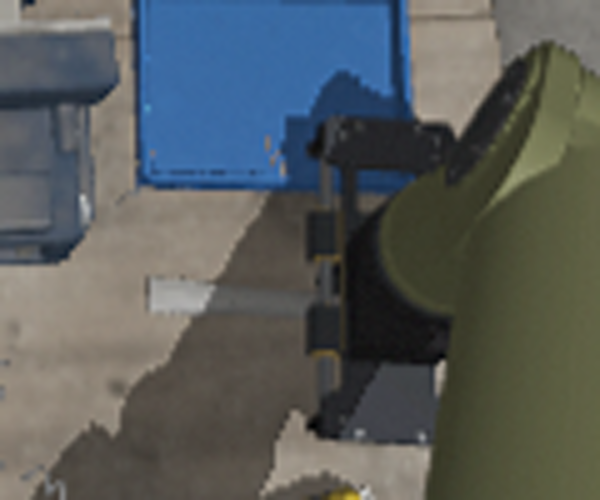

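```bash
python3 - <<'E'
from meas import *
c=dict(np.load("top2.npz")); e=rayplane(c,[[329.4,205.5],[329.4,212.4],[329.4,209]],.01); print(e)
p=np.array([.3556,-.3183]); d=e[2,:2]-p; print(np.hypot(*d)*1000,np.degrees(np.arctan2(d[1],d[0])))
P=pts(c); m=(abs(P[...,0]-.365)<.02)&(P[...,1]>-.26)&(P[...,1]<-.19)&(P[...,2]>.005)&(P[...,2]<.03); W=P[m][:,:2]; print(W.shape, W.mean(0)); 
W2=rayplane(c,np.argwhere(m)[:,::-1],.01)[:,:2]; print(cv2.minAreaRect((W2*1000).astype(np.float32)), W2[:,1].max(), np.polyfit(W2[:,1],W2[:,0],1))
E
```

```text
[[ 0.37878155 -0.20291964  0.01      ]
 [ 0.35690401 -0.20069905  0.01      ]
 [ 0.36766278 -0.20179107  0.01      ]]
117.13172304388038 84.08892960096635
(121, 2) [ 0.36574966 -0.23015555]
((366.137451171875, -228.64039611816406), (63.768611907958984, 21.011911392211914), 80.8582763671875) -0.19867789965500585 [0.13705428 0.39759955]
```

```bash
cat >> h.py <<'E'
def wps(L):
    for p,r in L: delta(p,r)
E
python3 - <<'E'
from h import *
wps([([.3556,-.3183,.2],[180,0,83]),([.40,-.25,.28],[180,0,80]),([.46,-.12,.29],[180,0,72]),([.46,0,.29],[180,2,68])])
E
```

```text
t 4.3 meas [ 0.3556 -0.3183  0.0015] [-180.     -0.     82.98] F [ 0.8 -0.7 -2.5] tau [-0.06 -0.23 -0.05] w 0.019 q [ 61.1  12.7 -24.1 119.3   6.8  49.3  26. ]
delta [-0.     -0.     -0.1985] [-0.   -0.   -0.02]
t 4.3 meas [ 0.3556 -0.3183  0.0015] [-180.     -0.     82.98] F [ 0.8 -0.7 -2.5] tau [-0.06 -0.23 -0.05] w 0.019 q [ 61.1  12.7 -24.1 119.3   6.8  49.3  26. ]
delta [ 0.0732  0.0357 -0.2785] [-0.   -0.    2.98]
t 4.3 meas [ 0.3556 -0.3183  0.0015] [-180.     -0.     82.98] F [ 0.8 -0.7 -2.5] tau [-0.06 -0.23 -0.05] w 0.019 q [ 61.1  12.7 -24.1 119.3   6.8  49.3  26. ]
delta [ 0.2096  0.0794 -0.2885] [-0.   -0.   10.98]
t 4.3 meas [ 0.3556 -0.3183  0.0015] [-180.     -0.     82.98] F [ 0.8 -0.7 -2.5] tau [-0.06 -0.23 -0.05] w 0.019 q [ 61.1  12.7 -24.1 119.3   6.8  49.3  26. ]
delta [ 0.3287  0.0647 -0.2885] [ 0.26 -1.99 14.98]
```

{"fn": "arm_command", "kwargs": {"targets": [[[0,0,-0.015,0,0,0,1],[0,0,-0.04,0,0,0,1],[0,0,-0.075,0,0,0,1],[0,0,-0.115,0,0,0,1],[0,0,-0.155,0,0,0,1],[0,0,-0.195,0,0,0,1],[0.015,0.008,-0.23,0,0,1,1],[0.035,0.018,-0.255,0,0,2,1],[0.06,0.03,-0.275,0,0,3,1],[0.09,0.04,-0.28,0,0,4,1]]], "newtons": 60}}

```text
time_s: 5.3
tool_pos: [0.4072, -0.234, 0.2836]
tool_rot: [179.8, 0.1, 78.9]
force: [1.0, 0.3, -3.8]
grip_width: 0.0194
```

```bash
python3 - <<'E'
from h import *
wps([([.46,-.12,.29],[180,0,72]),([.46,0,.29],[180,2,68]),([.40,.15,.28],[180,6,62]),([.335,.213,.18],[180,8.6,58.4])])
E
```

```text
t 5.3 meas [ 0.4072 -0.234   0.2836] [1.7985e+02 1.1000e-01 7.8850e+01] F [ 1.   0.3 -3.8] tau [-0.09 -0.18 -0.01] w 0.0194 q [ 58.8  -4.7 -30.  101.2  -2.3  82.7  18. ]
delta [ 0.122   0.0298 -0.0065] [0.16 0.1  6.85]
t 5.3 meas [ 0.4072 -0.234   0.2836] [1.7985e+02 1.1000e-01 7.8850e+01] F [ 1.   0.3 -3.8] tau [-0.09 -0.18 -0.01] w 0.0194 q [ 58.8  -4.7 -30.  101.2  -2.3  82.7  18. ]
delta [ 0.2398  0.0066 -0.0068] [ 0.35 -1.9  10.85]
t 5.3 meas [ 0.4072 -0.234   0.2836] [1.7985e+02 1.1000e-01 7.8850e+01] F [ 1.   0.3 -3.8] tau [-0.09 -0.18 -0.01] w 0.0194 q [ 58.8  -4.7 -30.  101.2  -2.3  82.7  18. ]
delta [ 0.3754 -0.0813  0.0027] [ 1.05 -5.87 16.83]
t 5.3 meas [ 0.4072 -0.234   0.2836] [1.7985e+02 1.1000e-01 7.8850e+01] F [ 1.   0.3 -3.8] tau [-0.09 -0.18 -0.01] w 0.0194 q [ 58.8  -4.7 -30.  101.2  -2.3  82.7  18. ]
delta [ 0.4248 -0.1575  0.1024] [ 1.71 -8.43 20.4 ]
```

{"fn": "arm_command", "kwargs": {"targets": [[[0.04,0.01,-0.003,0,0,2,1],[0.08,0.02,-0.006,0,0,4,1],[0.122,0.028,-0.007,0,0,6,1],[0.165,0.022,-0.007,0,0,8,1],[0.205,0.015,-0.007,0,-1,9,1],[0.24,0.005,-0.007,0.3,-2,10.8,1],[0.28,-0.02,-0.005,0.5,-3,12.5,1],[0.315,-0.04,-0.003,0.7,-4,14,1],[0.345,-0.06,0,0.9,-5,15.5,1],[0.375,-0.08,0.003,1,-5.9,16.8,1]]]}}

```text
time_s: 6.3
tool_pos: [0.3981, 0.1509, 0.2779]
tool_rot: [-179.9, 6.1, 62.1]
force: [1.1, 0.3, -3.2]
grip_width: 0.0193
```

```bash
python3 - <<'E'
from h import *
wps([([.356,.245,.18],[180,8.6,58.4])])
E
```

```text
t 6.3 meas [0.3981 0.1509 0.2779] [-179.89    6.09   62.15] F [ 1.1  0.3 -3.2] tau [ 0.11 -0.24 -0.03] w 0.0193 q [ 41.2 -10.  -60.3 102.6  -4.6  86.9 -45.8]
delta [ 0.0736 -0.081   0.0908] [ 0.37 -2.5   3.72]
```

{"fn": "arm_command", "kwargs": {"targets": [[[0.015,-0.018,0.005,0,-0.5,0.8,1],[0.035,-0.038,0.015,0.1,-1,1.6,1],[0.055,-0.06,0.035,0.2,-1.6,2.5,1],[0.068,-0.075,0.06,0.3,-2,3.2,1],[0.0736,-0.081,0.08,0.37,-2.5,3.7,1],[0.0736,-0.081,0.09,0.37,-2.5,3.7,1],[0.0736,-0.081,0.09,0.37,-2.5,3.7,1]]]}}

```text
time_s: 7.0
tool_pos: [0.3564, 0.2428, 0.1802]
tool_rot: [-179.8, 8.6, 58.5]
force: [-0.0, -0.6, -2.6]
grip_width: 0.0191
```

```bash
python3 - <<'E'
from cell import *
from h import *
wps([([.356,.245,.18],[180,8.6,58.4])])
for n in ("top","scene"):
    c=read_camera(n); np.savez(n+"3.npz",**c)
    b=(80,150,200,270) if n=="top" else (120,190,240,280)
    cv2.imwrite(f"pics/{n}3.png",cv2.resize(c["img"][b[1]:b[3],b[0]:b[2],::-1],None,fx=5,fy=5,interpolation=cv2.INTER_CUBIC))
E
```

```text
t 7.0 meas [0.3564 0.2428 0.1802] [-179.83    8.63   58.52] F [-0.  -0.6 -2.6] tau [ 0.11 -0.21  0.03] w 0.0191 q [ 33.7   5.8 -75.8 107.9   8.   79.2 -76. ]
delta [ 0.0017 -0.0015 -0.0001] [-0.15  0.03  0.12]
```

View pics/top3.png

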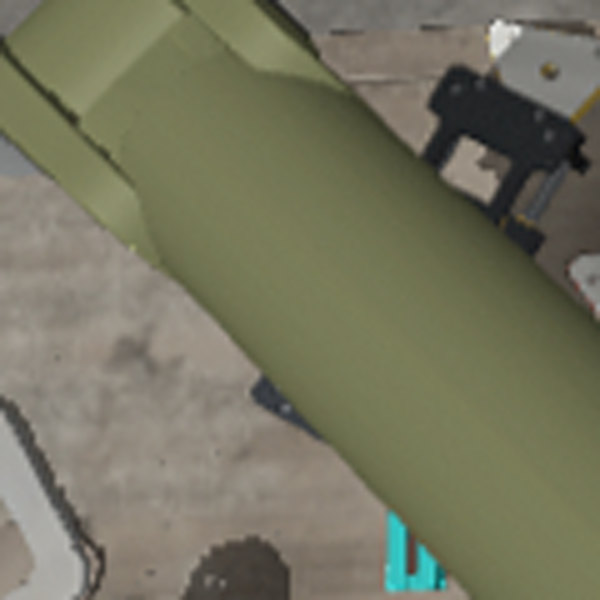

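View pics/scene3.png

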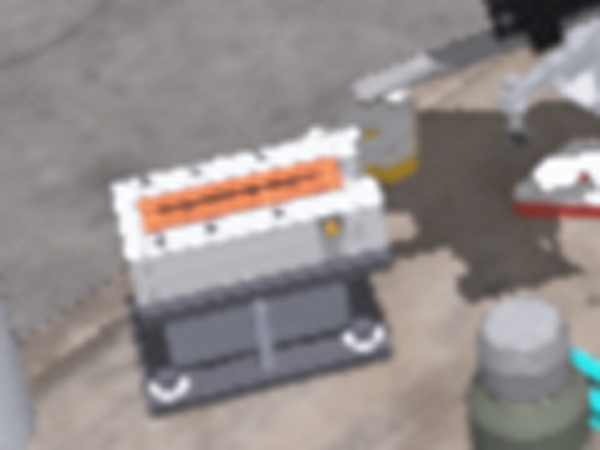

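```bash
cat > kin.py <<'E'
import numpy as np, itertools
from scipy.spatial.transform import Rotation as R
from scipy.optimize import least_squares
D=[([77.5,18.4,-4,83.1,1.3,78.5,-3.3],[.1493,-.6326,.2226],[180,0,13.28]),
([62.2,4.3,-25,115,2,61.3,29.9],[.3583,-.3118,.0995],[-179.95,-.09,83.64]),
([61.1,12.7,-24.1,119.3,6.8,49.3,26],[.3556,-.3183,.0015],[-180,0,82.98]),
([58.8,-4.7,-30,101.2,-2.3,82.7,18],[.4072,-.234,.2836],[179.85,.11,78.85]),
([41.2,-10,-60.3,102.6,-4.6,86.9,-45.8],[.3981,.1509,.2779],[-179.89,6.09,62.15]),
([33.7,5.8,-75.8,107.9,8,79.2,-76],[.3564,.2428,.1802],[-179.83,8.63,58.52])]
def fk(q,s,p):
    d1,L1,L2,L3,c1,c7,a1,a2,a3=p
    q=np.array(q)*s
    r=lambda ax,a:R.from_euler(ax,a,degrees=True)
    M=r('z',q[0]+c1);t=np.array([0,0,d1.item() if hasattr(d1,'item') else d1])
    t=t+M.apply([a1,0,0])
    M=M*r('y',q[1])*r('z',q[2]);t=t+M.apply([a2,0,L1])
    M=M*r('y',q[3]);M=M*r('z',q[4]);t=t+M.apply([a3,0,L2])
    M=M*r('y',q[5]);t=t+M.apply([0,0,L3])
    M=M*r('z',q[6]+c7);return t,M
if __name__=="__main__":
    best=[]
    for s in itertools.product([1,-1],repeat=4):
        S=np.array([s[0],1,s[1],1,s[2],1,s[3]])
        for c1 in (0,):
          for c7 in (0,90,180,-90):
            def f(p):
                e=[]
                for q,t,r in D:
                    tt,M=fk(q,S,p); e+=list((tt-t)*10)+list((R.from_euler('xyz',r,degrees=True).inv()*M).as_rotvec())
                return e
            o=least_squares(f,[.3,.4,.4,.3,c1,c7,0,0,0],x_scale=[.1]*4+[10,10]+[.05]*3)
            best.append((o.cost,S,o.x))
    best.sort(key=lambda b:b[0])
    for b in best[:3]: print(b[0],b[1],np.round(b[2],4))
    c,S,p=best[0]; np.savez("kin.npz",S=S,p=p)
    for q,t,r in D:
        tt,M=fk(q,S,p); print(np.round((tt-t)*1000,1),np.round((R.from_euler('xyz',r,degrees=True).inv()*M).as_rotvec(degrees=True),2))
E
python3 kin.py
```

```text
0.0058418677029998594 [-1  1 -1  1 -1  1 -1] [ 2.91300e-01  4.84300e-01  5.15000e-01  4.28600e-01 -2.70080e+00
  8.72892e+01 -3.90000e-03 -6.00000e-03 -1.90000e-03]
0.005841867702999968 [-1  1 -1  1 -1  1 -1] [ 2.91300e-01  4.84300e-01  5.15000e-01  4.28600e-01 -2.70080e+00
  8.72892e+01 -3.90000e-03 -6.00000e-03 -1.90000e-03]
0.00584186770299999 [-1  1 -1  1 -1  1 -1] [ 2.91300e-01  4.84300e-01  5.15000e-01  4.28600e-01 -2.70080e+00
  8.72892e+01 -3.90000e-03 -6.00000e-03 -1.90000e-03]
[-4.4  0.6  1.1] [-0.04 -0.01  0.02]
[ 1.4  3.4 -0.5] [0.07 0.06 0.03]
[2.6 1.2 0.3] [0.02 0.01 0.05]
[ 1.9  4.3 -0.6] [ 0.01 -0.01  0.01]
[ 2.6  1.2 -1.9] [ 0.31  0.05 -0.03]
[ 3.7 -4.6  1.5] [ 0.4  -0.01 -0.06]
```

```bash
cat > sim.py <<'E'
from kin import *
k=np.load("kin.npz");S,p=k["S"],k["p"]
lo=np.array([-163.93,-17.29,-79.2,3.27,-89.18,5.43,-154.24]);hi=np.array([163.93,119.83,71.16,140.29,269.18,117.66,154.24])
def err(q,t,M):
    tt,MM=fk(q,S,p); return np.r_[t-tt,(M*MM.inv()).as_rotvec()]
def jac(q):
    J=np.zeros((6,7));t0,M0=fk(q,S,p)
    for i in range(7):
        qq=np.array(q,float);qq[i]+=.01;t,M=fk(qq,S,p);J[:,i]=np.r_[t-t0,(M*M0.inv()).as_rotvec()]/.01
    return J
def ik(q,t,M,n=30):
    q=np.array(q,float)
    for _ in range(n):
        act=np.ones(7,bool)
        for _ in range(3):
            J=jac(q)[:,act]; d=np.zeros(7); d[act]=J.T@np.linalg.solve(J@J.T+1e-9*np.eye(6),err(q,t,M)); 
            bad=((q+d<lo)|(q+d>hi))&act
            if not bad.any(): break
            act&=~bad
        q=np.clip(q+np.clip(d,-3,3),lo,hi)
    return q,err(q,t,M)
E
cat > s1.py <<'E'
from sim import *
from cell import get_obs
q=get_obs()["qpos"]; t0,M0=fk(q,S,p)
lip=np.array([.414,.3386,.094]);u=np.array([np.cos(np.radians(58.4)),np.sin(np.radians(58.4)),0])
def tcp(x,z,th):  # edge at lip coords x,z with head-up tilt th(rad)
    M=R.from_euler('xyz',[180,np.degrees(th),58.4],degrees=True)
    e=lip+u*x+[0,0,z]; return e-M.apply([.1175,-.001,-.0085]),M
path=[(8,30,.15),(8,8,.15),(14,2,.15),(24,1.5,.15),(34,1.5,.15)]
for x,z,th in path:
    t,M=tcp(x/1000,z/1000,th); q,e=ik(q,t,M); print(x,z,th,np.round(t,3),np.round(q,1),np.round(np.linalg.norm(e[:3])*1000,1))
# swing about lip: pivot
M1=R.from_euler('xyz',[180,np.degrees(.15),58.4],degrees=True); t1,_=tcp(.034,.0015,.15)
for th in (.05,-.1,-.2,-.3,-.4,-.45):
    Rr=R.from_rotvec(np.cross([0,0,1],u)*(th-.15)); t=lip+Rr.apply(t1-lip); M=Rr*M1
    q,e=ik(q,t,M); print("swing",th,np.round(t,3),np.round(M.as_euler('xyz',degrees=True),1),np.round(q,1),np.round(np.linalg.norm(e[:3])*1000,1))
E
python3 s1.py
```

```text
8 30 0.15 [0.358 0.245 0.133] [ 27.3  11.7 -73.4 111.3  13.8  74.3 -83. ] 0.0
8 8 0.15 [0.358 0.245 0.111] [ 25.1  14.1 -72.  112.7  16.2  72.2 -85.2] 0.0
14 2 0.15 [0.361 0.25  0.105] [ 23.   15.8 -70.9 112.3  17.7  72.  -86.9] 0.0
24 1.5 0.15 [0.366 0.258 0.105] [ 20.8  17.6 -69.9 111.1  19.1  72.4 -88.4] 0.0
34 1.5 0.15 [0.371 0.267 0.105] [ 18.7  19.1 -69.  109.9  20.3  72.9 -89.8] 0.0
swing 0.05 [0.371 0.266 0.096] [180.    2.9  58.4] [ 28.2  11.8 -73.  115.3  13.4  64.6 -82.5] 0.0
swing -0.1 [0.371 0.267 0.084] [180.   -5.7  58.4] [ 34.8  -5.4 -68.  123.1  -9.5  54.2 -59.7] 0.0
swing -0.2 [0.372 0.268 0.075] [180.  -11.5  58.4] [ 28.5 -10.4 -57.4 128.1 -19.6  49.3 -49. ] 0.0
swing -0.3 [0.373 0.27  0.067] [180.  -17.2  58.4] [ 22.9 -12.7 -48.7 133.  -28.1  44.4 -39.5] 0.0
swing -0.4 [0.375 0.273 0.059] [180.  -22.9  58.4] [ 17.  -13.5 -40.2 137.7 -36.6  39.6 -29.4] 0.0
swing -0.45 [0.376 0.274 0.056] [180.  -25.8  58.4] [ 14.5 -13.5 -36.3 139.9 -41.5  37.3 -23.5] 0.0
```

```bash
python3 - <<'E'
from meas import *
c=dict(np.load("scene3.npz")); P=pts(c)
tcp=np.array([.3564,.2428,.1802]);M=R.from_euler("xyz",[-179.83,8.63,58.52],degrees=True)
Q=M.inv().apply(P.reshape(-1,3)-tcp).reshape(P.shape)
m=(Q[...,0]>.02)&(Q[...,0]<.135)&(abs(Q[...,1])<.03)&(abs(Q[...,2]+.0085)<.025)&(c["z_map"]>0)
v,u=np.nonzero(m);print(m.sum(),u.min(),u.max(),v.min(),v.max())
for i in np.argsort(u)[::3]: print(u[i],v[i],np.round(Q[v[i],u[i]]*1000))
E
```

```text
174 190 222 196 210
190 207 [117.  10.  -3.]
191 209 [117.  -3.  -5.]
191 208 [116.   0.  -6.]
192 206 [111.   3. -10.]
192 210 [115. -11.  -6.]
193 205 [107.   8.  -8.]
193 208 [110.  -4.  -7.]
194 206 [105.   1.  -8.]
195 208 [105.  -8.  -7.]
195 204 [101.  10.  -8.]
196 205 [99.  4. -7.]
196 206 [100.  -1.  -8.]
197 205 [ 96.  -2. -11.]
197 203 [94. 13. -7.]
198 203 [ 91.   3. -13.]
198 206 [ 95.  -8. -11.]
199 206 [92. -8. -9.]
199 203 [ 89.   4. -11.]
200 205 [ 88.  -7. -10.]
200 206 [89. -6. -6.]
201 205 [85. -3. -7.]
201 204 [ 84.  -4. -11.]
202 205 [82. -3. -5.]
202 206 [83. -3. -2.]
203 204 [ 79.  -8. -11.]
203 205 [79. -4. -5.]
204 201 [ 73.   4. -12.]
204 206 [78. -9. -4.]
205 205 [74. -5. -3.]
205 200 [ 69.   2. -16.]
206 201 [ 67.  -2. -13.]
206 204 [70. -5. -5.]
207 204 [68. -9. -7.]
207 203 [ 67.  -9. -11.]
208 203 [64. -9. -9.]
208 200 [ 60.   2. -12.]
209 201 [ 59.  -3. -11.]
209 203 [61. -2. -3.]
210 198 [ 53.   4. -15.]
210 200 [ 55.  -4. -14.]
211 203 [ 55. -10.  -7.]
211 199 [ 51.  -3. -16.]
212 202 [ 52. -10.  -8.]
212 201 [ 51.  -9. -12.]
213 201 [ 48. -10. -11.]
213 200 [ 47.  -6. -12.]
214 197 [ 41.  -2. -18.]
214 201 [45. -9. -9.]
215 197 [ 38.  -2. -16.]
215 202 [43. -7. -2.]
216 197 [ 35.  -2. -16.]
216 196 [ 34.   2. -16.]
217 196 [ 31.   3. -14.]
217 199 [34. -3. -8.]
218 197 [ 30.  -7. -17.]
218 198 [ 31.  -4. -10.]
220 198 [ 25.  -7. -11.]
221 198 [22. -7. -9.]
```

```bash
python3 - <<'E'
from meas import *
c=dict(np.load("scene3.npz")); f=5
u=np.array([np.cos(np.radians(58.4)),np.sin(np.radians(58.4)),0]);n=np.array([-u[1],u[0],0]);b=np.array([.455,.405,.116])
im=cv2.resize(c["img"][200:265,120:240,::-1],None,fx=f*1.3,fy=f*1.3,interpolation=cv2.INTER_CUBIC)
def draw(im,c,off,f,B,col=(255,0,0)):
    for L in ([b+sx*.06*u+sy*.015*n for sx,sy in((1,1),(1,-1),(-1,-1),(-1,1))],[b-[0,0,.001]+(.006+sx*.072)*0*u+(sx*.072-.006)*u+sy*.046*n for sx,sy in((1,1),(1,-1),(-1,-1),(-1,1))]):
        q=((proj(c,np.array(L))-off+.5)*f).astype(np.int32); cv2.polylines(im,[q],True,col,1)
draw(im,c,[120,200],f*1.3,b)
cv2.imwrite("pics/ov_s.png",im)
c=dict(np.load("top0.npz"));im=cv2.resize(c["img"][150:220,85:170,::-1],None,fx=7,fy=7,interpolation=cv2.INTER_CUBIC);draw(im,c,[85,150],7,b);cv2.imwrite("pics/ov_t.png",im)
E
```

```text
(no output)
```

View pics/ov_s.png

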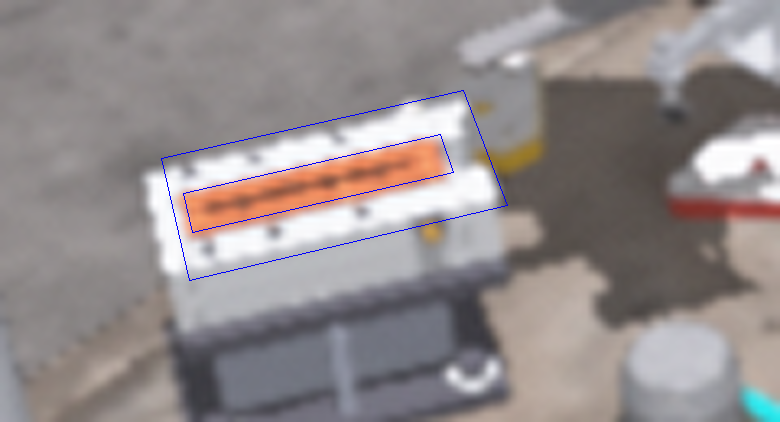

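View pics/ov_t.png

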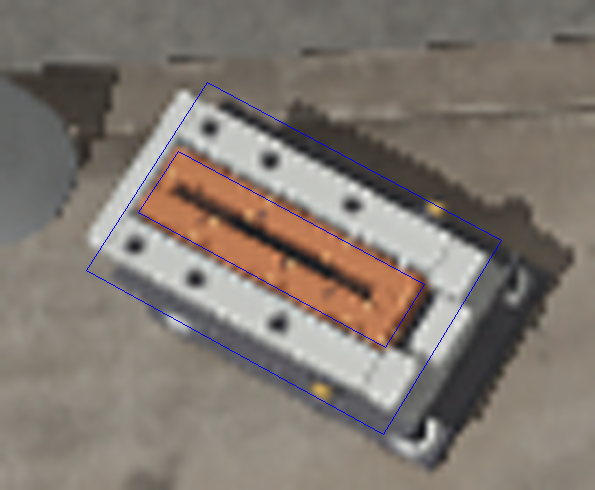

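```bash
cat > pry.py <<'E'
from h import *
lip=np.array([.4141,.3386,.094]);yw=58.4
u=np.array([np.cos(np.radians(yw)),np.sin(np.radians(yw)),0])
E0=np.array([.1175,0,-.0085])
def tcp(x,z,th,lat=0):
    M=R.from_euler('xyz',[180,np.degrees(th),yw],degrees=True)
    n=np.array([-u[1],u[0],0]); e=lip+(u*x+n*lat)/1000+[0,0,z/1000]
    return e-M.apply(E0),M.as_euler('xyz',degrees=True)
def edge():
    from cell import get_obs
    o=get_obs();M=R.from_euler('xyz',o["tool_rot"],degrees=True);d=o["tool_pos"]+M.apply(E0)-lip
    n=np.array([-u[1],u[0],0]); print("edge x,lat,z mm",np.round(np.array([d@u,d@n,d[2]])*1000,1),"fu,fn,fz",np.round([o["force"]@u,o["force"]@n,o["force"][2]],1))
E
python3 -c "
from pry import *
for a in ((8,30,.15),(8,8,.15)): delta(*tcp(*a))
edge()"
```

```text
t 7.1 meas [0.358  0.2433 0.182 ] [179.99   8.47  58.39] F [-0.1 -0.  -2.9] tau [ 0.15 -0.19  0.01] w 0.0195 q [ 33.8   5.6 -75.8 107.7   7.9  79.2 -76. ]
delta [ 0.0083 -0.0021  0.0481] [ 0.   -0.12 -0.01]
t 7.1 meas [0.358  0.2433 0.182 ] [179.99   8.47  58.39] F [-0.1 -0.  -2.9] tau [ 0.15 -0.19  0.01] w 0.0195 q [ 33.8   5.6 -75.8 107.7   7.9  79.2 -76. ]
delta [ 0.0115 -0.0021  0.0699] [ 0.   -0.12 -0.01]
edge x,lat,z mm [ 6.9 -2.2 79. ] fu,fn,fz [-0.1  0.1 -2.9]
```

{"fn": "arm_command", "kwargs": {"targets": [[[0.003,-0.001,0.02,0,0,0,1],[0.006,-0.002,0.038,0,0,0,1],[0.008,-0.002,0.05,0,0,0,1],[0.01,-0.002,0.058,0,0,0,1],[0.011,-0.002,0.064,0,0,0,1],[0.011,-0.002,0.066,0,0,0,1],[0.011,-0.002,0.066,0,0,0,1]]]}}

```text
time_s: 7.8
tool_pos: [0.3565, 0.246, 0.1148]
tool_rot: [-180.0, 8.5, 58.4]
force: [-0.3, 0.2, -4.5]
grip_width: 0.0193
```

```bash
python3 - <<'E'
from cell import *
from pry import *
delta(*tcp(8,4,.15));edge()
c=read_camera("scene"); np.savez("scene4.npz",**c)
cv2.imwrite("pics/s4.png",cv2.resize(c["img"][205:260,140:230,::-1],None,fx=8,fy=8,interpolation=cv2.INTER_CUBIC))
E
```

```text
t 7.8 meas [0.3565 0.246  0.1148] [-179.98    8.46   58.45] F [-0.3  0.2 -4.5] tau [ 0.18 -0.2  -0.02] w 0.0193 q [ 26.8  13.6 -72.7 112.3  15.4  72.7 -83.7]
delta [0.0007 0.0006 0.0076] [-0.01 -0.13  0.05]
edge x,lat,z mm [ 8.4  0.6 11.9] fu,fn,fz [ 0.   0.4 -4.5]
```

View pics/s4.png

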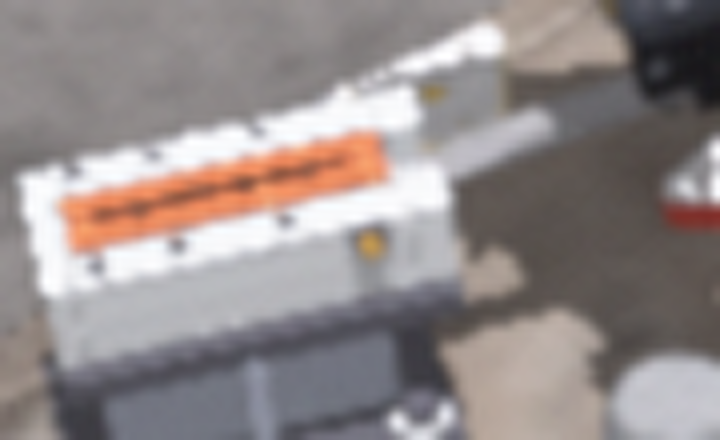

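The blade (px 440-550, row ~145) is aligned with the slot and points at the bar's end. Next I'll feel for the lip.

{"fn": "arm_command", "kwargs": {"targets": [[[0.001,0.001,0.004,0,0,0,1],[0.001,0.001,0.007,0,0,0,1],[0.001,0.001,0.009,0,0,0,1],[0.001,0.001,0.009,0,0,0,1]]]}}

```text
time_s: 8.25
tool_pos: [0.357, 0.245, 0.1054]
tool_rot: [-180.0, 8.5, 58.4]
force: [-0.5, -0.1, -1.6]
grip_width: 0.019
```

{"fn": "arm_command", "kwargs": {"targets": [[[0,0,0.001,0,0,0,1],[0,0,0.002,0,0,0,1],[0,0,0.002,0,0,0,1]]]}}

```text
time_s: 8.55
tool_pos: [0.3569, 0.2449, 0.1037]
tool_rot: [-180.0, 8.5, 58.4]
force: [-0.9, -1.8, -1.6]
grip_width: 0.0191
```

```bash
python3 - <<'E'
from pry import *
delta(*tcp(8,4,.15));edge()
E
```

```text
t 8.55 meas [0.3569 0.2449 0.1037] [-179.98    8.47   58.45] F [-0.9 -1.8 -1.6] tau [ 0.12 -0.19  0.01] w 0.0191 q [ 25.8  14.7 -71.9 113.   16.6  71.7 -84.6]
delta [-0.0002 -0.0004 -0.0035] [-0.01 -0.13  0.04]
edge x,lat,z mm [ 7.7 -0.3  0.8] fu,fn,fz [-2.  -0.2 -1.6]
```

{"fn": "arm_command", "kwargs": {"targets": [[[0,0,0.001,0,0,0,1],[0,0,0.0015,0,0,0,1],[0,0,0.0015,0,0,0,1]]]}}

```text
time_s: 8.85
tool_pos: [0.3569, 0.2448, 0.1022]
tool_rot: [-180.0, 8.5, 58.4]
force: [-0.9, -0.1, 0.7]
grip_width: 0.019
```

```bash
python3 - <<'E'
from pry import *
delta(*tcp(8,4,.15));edge()
E
```

```text
t 8.85 meas [0.3569 0.2448 0.1022] [-179.98    8.46   58.45] F [-0.9 -0.1  0.7] tau [ 0.14 -0.24 -0.02] w 0.019 q [ 25.7  14.8 -71.8 113.1  16.7  71.5 -84.7]
delta [-0.0003 -0.0004 -0.005 ] [-0.01 -0.13  0.05]
edge x,lat,z mm [ 7.6 -0.3 -0.7] fu,fn,fz [-0.5  0.7  0.7]
```

{"fn": "arm_command", "kwargs": {"targets": [[[0,0,0.001,0,0,0,1],[0,0,0.0015,0,0,0,1],[0,0,0.0015,0,0,0,1]]]}}

```text
time_s: 9.15
tool_pos: [0.3567, 0.2446, 0.1007]
tool_rot: [-180.0, 8.5, 58.4]
force: [-0.2, 0.0, 0.2]
grip_width: 0.0187
```

```bash
python3 - <<'E'
from cell import *
from pry import *
delta(*tcp(8,4,.15));edge()
c=read_camera("scene"); np.savez("scene5.npz",**c)
cv2.imwrite("pics/s5.png",cv2.resize(c["img"][205:260,140:230,::-1],None,fx=8,fy=8,interpolation=cv2.INTER_CUBIC))
delta(*tcp(8,4,.15));edge()
E
```

```text
t 9.15 meas [0.3567 0.2446 0.1007] [-179.97    8.46   58.45] F [-0.2  0.   0.2] tau [ 0.23 -0.23  0.01] w 0.0187 q [ 25.6  15.  -71.7 113.2  16.8  71.4 -84.8]
delta [-0.0003 -0.0004 -0.0065] [-0.02 -0.13  0.05]
edge x,lat,z mm [ 7.3 -0.3 -2.2] fu,fn,fz [-0.1  0.2  0.2]
t 9.2 meas [0.3567 0.2446 0.1007] [-179.98    8.46   58.45] F [-1.4 -0.7  0.3] tau [ 0.21 -0.25 -0.02] w 0.0191 q [ 25.6  15.  -71.7 113.2  16.8  71.4 -84.8]
delta [-0.0003 -0.0004 -0.0065] [-0.01 -0.14  0.05]
edge x,lat,z mm [ 7.4 -0.3 -2.2] fu,fn,fz [-1.3  0.8  0.3]
```

View pics/s5.png

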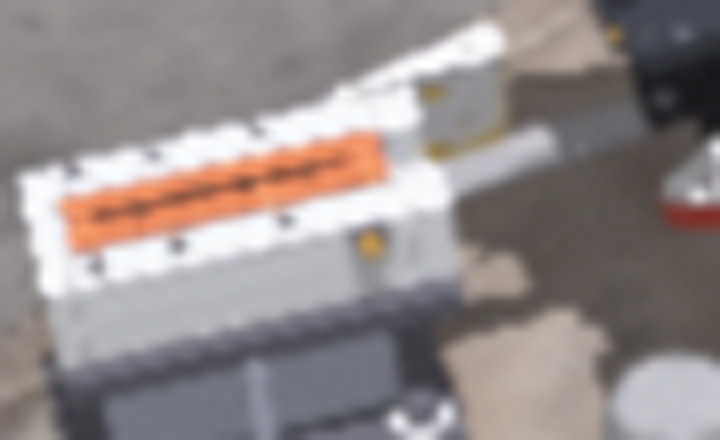

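```bash
python3 - <<'E'
from pry import *
for a in ((7.5,.8,.15),(18,.8,.15),(34,.8,.15)): delta(*tcp(*a))
E
```

```text
t 9.2 meas [0.3567 0.2446 0.1007] [-179.98    8.46   58.45] F [-1.4 -0.7  0.3] tau [ 0.21 -0.25 -0.02] w 0.0191 q [ 25.6  15.  -71.7 113.2  16.8  71.4 -84.8]
delta [-0.0003 -0.0004 -0.0032] [-0.01 -0.14  0.05]
t 9.2 meas [0.3567 0.2446 0.1007] [-179.98    8.46   58.45] F [-1.4 -0.7  0.3] tau [ 0.21 -0.25 -0.02] w 0.0191 q [ 25.6  15.  -71.7 113.2  16.8  71.4 -84.8]
delta [ 0.0101 -0.0004 -0.0048] [-0.01 -0.14  0.05]
t 9.2 meas [0.3567 0.2446 0.1007] [-179.98    8.46   58.45] F [-1.4 -0.7  0.3] tau [ 0.21 -0.25 -0.02] w 0.0191 q [ 25.6  15.  -71.7 113.2  16.8  71.4 -84.8]
delta [ 0.0259 -0.0004 -0.0071] [-0.01 -0.14  0.05]
```

{"fn": "arm_command", "kwargs": {"targets": [[[0,0,-0.003,0,0,0,1],[0.003,0,-0.0037,0,0,0,1],[0.006,0,-0.0042,0,0,0,1],[0.01,0,-0.0048,0,0,0,1],[0.01,0,-0.0048,0,0,0,1]]]}}

```text
time_s: 9.7
tool_pos: [0.3625, 0.2543, 0.1039]
tool_rot: [-179.9, 8.4, 58.5]
force: [0.5, -0.1, -0.4]
grip_width: 0.019
```

```bash
python3 - <<'E'
from pry import *
edge()
for a in ((26,.8,.15),(34,.8,.15)): delta(*tcp(*a))
E
```

```text
edge x,lat,z mm [18.6 -0.   1.1] fu,fn,fz [ 0.2 -0.5 -0.4]
t 9.7 meas [0.3625 0.2543 0.1039] [-179.94    8.42   58.48] F [ 0.5 -0.1 -0.4] tau [ 0.29 -0.37 -0.  ] w 0.019 q [ 23.5  16.5 -70.8 111.7  18.   72.2 -86.2]
delta [ 0.0073 -0.0002 -0.0012] [-0.05 -0.18  0.08]
t 9.7 meas [0.3625 0.2543 0.1039] [-179.94    8.42   58.48] F [ 0.5 -0.1 -0.4] tau [ 0.29 -0.37 -0.  ] w 0.019 q [ 23.5  16.5 -70.8 111.7  18.   72.2 -86.2]
delta [ 0.0152 -0.0002 -0.0023] [-0.05 -0.18  0.08]
```

{"fn": "arm_command", "kwargs": {"targets": [[[0.003,0,-0.0005,0,0,0,1],[0.006,0,-0.001,0,0,0,1],[0.008,0,-0.0012,0,0,0,1],[0.008,0,-0.0012,0,0,0,1]]]}}

```text
time_s: 10.1
tool_pos: [0.3666, 0.261, 0.1039]
tool_rot: [-180.0, 8.4, 58.5]
force: [0.7, -0.6, 0.3]
grip_width: 0.0192
```

```bash
python3 - <<'E'
from pry import *
edge()
for a in ((30,.8,.15),(34,.8,.15)): delta(*tcp(*a))
E
```

```text
edge x,lat,z mm [26.5 -0.1  1.1] fu,fn,fz [-0.1 -0.9  0.3]
t 10.1 meas [0.3666 0.261  0.1039] [-179.95    8.43   58.47] F [ 0.7 -0.6  0.3] tau [ 0.27 -0.28 -0.04] w 0.0192 q [ 21.8  17.8 -70.1 110.8  19.   72.6 -87.3]
delta [ 0.0035 -0.0002 -0.0005] [-0.04 -0.16  0.07]
t 10.1 meas [0.3666 0.261  0.1039] [-179.95    8.43   58.47] F [ 0.7 -0.6  0.3] tau [ 0.27 -0.28 -0.04] w 0.0192 q [ 21.8  17.8 -70.1 110.8  19.   72.6 -87.3]
delta [ 0.0075 -0.0002 -0.0011] [-0.04 -0.16  0.07]
```

{"fn": "arm_command", "kwargs": {"targets": [[[0.003,0,-0.0005,0,0,0,1],[0.006,0,-0.001,0,0,0,1],[0.008,0,-0.0012,0,0,0,1],[0.008,0,-0.0012,0,0,0,1]]]}}

```text
time_s: 10.5
tool_pos: [0.371, 0.2679, 0.104]
tool_rot: [-180.0, 8.4, 58.5]
force: [0.8, 0.6, -0.5]
grip_width: 0.0196
```

```bash
cat > swing.py <<'E'
from pry import *
def swing(ths,piv=(0,0),th0=None):
    from cell import get_obs
    o=get_obs();p0=o["tool_pos"];M0=R.from_euler('xyz',o["tool_rot"],degrees=True)
    th0=np.radians(o["tool_rot"][1]) 
    c=lip+u*piv[0]/1000+[0,0,piv[1]/1000]; ax=np.cross([0,0,1],u)
    for th in ths:
        Rr=R.from_rotvec(ax*(th-th0)); t=c+Rr.apply(p0-c)
        print(th,"shift",np.round(M0.inv().apply(t-p0),4),"turn",np.round((M0.inv()*Rr*M0).as_rotvec(degrees=True),2),"abs",np.round(t,4))
E
python3 - <<'E'
from cell import *
from swing import *
edge()
c=read_camera("scene"); np.savez("scene6.npz",**c)
cv2.imwrite("pics/s6.png",cv2.resize(c["img"][205:260,140:230,::-1],None,fx=8,fy=8,interpolation=cv2.INTER_CUBIC))
swing([.1,.05,0,-.05,-.1,-.15,-.2,-.25,-.3])
E
```

```text
edge x,lat,z mm [34.6 -0.2  1.2] fu,fn,fz [ 0.9 -0.4 -0.5]
0.1 shift [0.0002 0.     0.0039] turn [-0.    2.68 -0.  ] abs [0.3707 0.2675 0.1001]
0.05 shift [0.0006 0.     0.0081] turn [-0.01  5.55 -0.  ] abs [0.3706 0.2674 0.0959]
0 shift [0.0012 0.     0.0122] turn [-0.01  8.41 -0.  ] abs [0.3706 0.2674 0.0918]
-0.05 shift [0.002  0.     0.0163] turn [-1.000e-02  1.128e+01 -0.000e+00] abs [0.3708 0.2676 0.0876]
-0.1 shift [0.0031 0.     0.0203] turn [-2.000e-02  1.414e+01 -1.000e-02] abs [0.371  0.2679 0.0835]
-0.15 shift [0.0043 0.     0.0243] turn [-2.0e-02  1.7e+01 -1.0e-02] abs [0.3713 0.2685 0.0793]
-0.2 shift [0.0057 0.     0.0282] turn [-2.000e-02  1.987e+01 -1.000e-02] abs [0.3717 0.2692 0.0752]
-0.25 shift [0.0073 0.     0.0321] turn [-2.000e-02  2.273e+01 -1.000e-02] abs [0.3723 0.2701 0.0712]
-0.3 shift [0.0092 0.     0.0358] turn [-3.00e-02  2.56e+01 -1.00e-02] abs [0.3729 0.2711 0.0672]
```

View pics/s6.png

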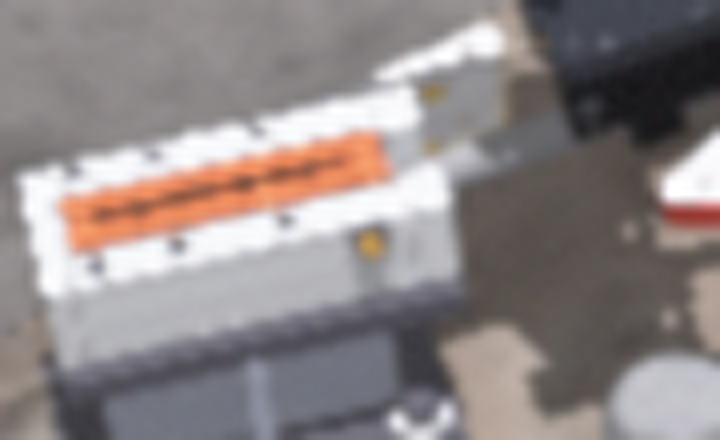

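The blade is under the bar's end: it vanishes at px ~(440,165) and nothing lies over the copper. Swinging.

{"fn": "arm_command", "kwargs": {"targets": [[[0.0002,0,0.004,0,2.7,0,1],[0.0006,0,0.008,0,5.5,0,1],[0.0012,0,0.0122,0,8.4,0,1],[0.002,0,0.0163,0,11.3,0,1],[0.003,0,0.0203,0,14.1,0,1],[0.0043,0,0.0243,0,17,0,1],[0.0057,0,0.0282,0,19.9,0,1],[0.0057,0,0.0282,0,19.9,0,1]]]}}

```text
time_s: 11.35
tool_pos: [0.3704, 0.2661, 0.0741]
tool_rot: [179.9, -11.2, 58.3]
force: [-1.5, -3.6, -2.0]
grip_width: 0.0191
```

```bash
python3 - <<'E'
from cell import *
from swing import *
edge();delta([.3717,.2692,.0752],[180,-11.46,58.4])
c=read_camera("scene"); np.savez("scene7.npz",**c)
cv2.imwrite("pics/s7.png",cv2.resize(c["img"][205:260,140:230,::-1],None,fx=8,fy=8,interpolation=cv2.INTER_CUBIC))
swing([-.25,-.3,-.35,-.4,-.43])
E
```

```text
edge x,lat,z mm [28.9 -0.9 11.2] fu,fn,fz [-3.8 -0.6 -2. ]
t 11.35 meas [0.3704 0.2661 0.0741] [179.9  -11.19  58.34] F [-1.5 -3.6 -2. ] tau [-1.01  0.54 -0.01] w 0.0191 q [ 40.6  -9.  -70.8 126.1 -18.4  48.2 -51.2]
delta [ 0.0035 -0.0005 -0.0005] [ 0.11  0.27 -0.05]
-0.25 shift [ 0.0003 -0.      0.0049] turn [-0.    3.23  0.  ] abs [0.3708 0.2673 0.0694]
-0.3 shift [ 0.0008 -0.      0.0092] turn [-0.    6.09  0.01] abs [0.3715 0.2684 0.0653]
-0.35 shift [ 0.0016 -0.      0.0135] turn [-0.    8.96  0.01] abs [0.3723 0.2697 0.0612]
-0.4 shift [ 0.0025 -0.      0.0177] turn [-0.000e+00  1.182e+01  1.000e-02] abs [0.3732 0.2712 0.0572]
-0.43 shift [ 0.0032 -0.      0.0203] turn [-0.000e+00  1.354e+01  1.000e-02] abs [0.3738 0.2722 0.0549]
```

View pics/s7.png

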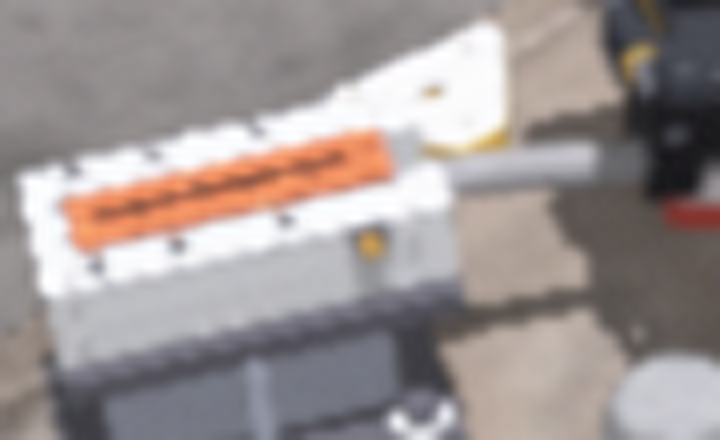

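{"fn": "arm_command", "kwargs": {"targets": [[[0.0035,0,0.0025,0,1.5,0,1],[0.0038,0,0.0049,0,3.2,0,1],[0.004,0,0.007,0,4.6,0,1],[0.0043,0,0.0092,0,6.1,0,1],[0.0047,0,0.0113,0,7.5,0,1],[0.005,0,0.0135,0,9,0,1],[0.0055,0,0.0156,0,10.4,0,1],[0.006,0,0.0177,0,11.8,0,1],[0.006,0,0.0177,0,11.8,0,1]]]}}

```text
time_s: 12.3
tool_pos: [0.3745, 0.2761, 0.0575]
tool_rot: [-179.8, -23.0, 58.4]
force: [-2.6, -4.6, -2.1]
grip_width: 0.0194
```

```bash
cat > barz.py <<'E'
from pry import *
def barz(c):
    P=pts(c);hsv=cv2.cvtColor(c["img"],cv2.COLOR_RGB2HSV);H,S,V=[hsv[...,i].astype(int) for i in range(3)]
    m=(np.hypot(P[...,0]-.455,P[...,1]-.405)<.09)&(S>120)&(H<20)&(V>100)
    W=P[m]-lip; x=W@u; n=W@np.array([-u[1],u[0],0]); A=np.polyfit(x,W[:,2],1); print("bar top fit: n",m.sum(),"slope deg",np.degrees(np.arctan(A[0])),"z at end",np.polyval(A,x.min()+.002)*1000,"x range",np.percentile(x,[2,98])*1000,"lat",n.mean()*1000)
E
python3 - <<'E'
from cell import *
from swing import *
from barz import *
barz(dict(np.load("scene6.npz")));barz(dict(np.load("scene7.npz")))
edge();delta([.375,.273,.0590],[180,-22.9,58.4])
c=read_camera("scene"); np.savez("scene8.npz",**c);barz(c)
cv2.imwrite("pics/s8.png",cv2.resize(c["img"][205:260,140:230,::-1],None,fx=8,fy=8,interpolation=cv2.INTER_CUBIC))
swing([-.43,-.46])
E
```

```text
bar top fit: n 222 slope deg 0.12394861424571646 z at end 20.718495805325656 x range [ 25.34462564 135.20278645] lat 1.2617322855726967
bar top fit: n 219 slope deg -0.4984864163788474 z at end 21.88404353570952 x range [ 25.03586545 134.52286429] lat 1.9765753739541956
edge x,lat,z mm [30.8  0.9 17.3] fu,fn,fz [-5.3 -0.2 -2.1]
t 12.3 meas [0.3745 0.2761 0.0575] [-179.76  -23.02   58.42] F [-2.6 -4.6 -2.1] tau [-1.47  0.72 -0.07] w 0.0194 q [ 31.  -12.1 -57.3 134.7 -37.8  37.5 -31.5]
delta [-0.0016  0.002  -0.0023] [-0.25 -0.12  0.02]
bar top fit: n 263 slope deg -3.4931627453980583 z at end 28.494144106835765 x range [ 26.09880894 135.51549964] lat 3.934711220300012
-0.43 shift [0.0002 0.     0.0024] turn [-0.    1.64 -0.01] abs [0.3751 0.277  0.0556]
-0.46 shift [0.0004 0.     0.0048] turn [-0.    3.36 -0.01] abs [0.3757 0.278  0.0534]
```

View pics/s8.png

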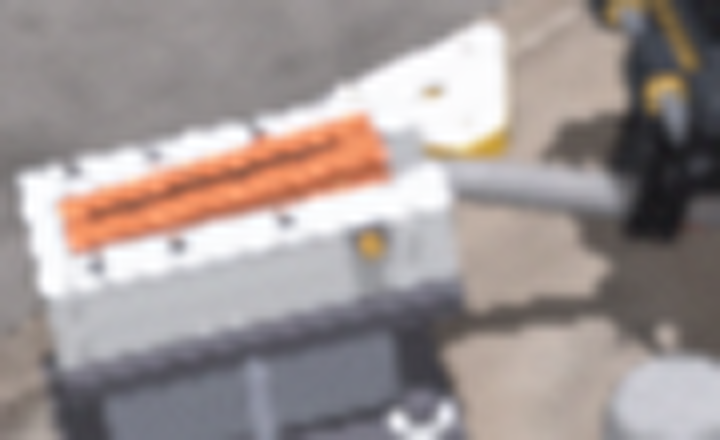

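The end stands about 8 mm up (slope 3.5°). It needs a little more.

{"fn": "arm_command", "kwargs": {"targets": [[[0.0005,0,0.003,0,1.2,0,1],[0.0015,0,0.005,0,2,0,1],[0.002,0,0.007,0,2.5,0,1],[0.002,0,0.007,0,3,0,1],[0.002,0,0.007,0,3,0,1]]]}}

```text
time_s: 12.85
tool_pos: [0.3771, 0.2801, 0.0522]
tool_rot: [-179.8, -26.0, 58.4]
force: [-3.8, -6.3, 0.1]
grip_width: 0.019
```

```bash
python3 - <<'E'
from cell import *
from swing import *
from barz import *
edge()
c=read_camera("scene"); np.savez("scene9.npz",**c);barz(c)
cv2.imwrite("pics/s9.png",cv2.resize(c["img"][205:260,140:230,::-1],None,fx=8,fy=8,interpolation=cv2.INTER_CUBIC))
delta([.3757,.278,.0534],[180,-26,58.4])
E
```

```text
edge x,lat,z mm [32.7  0.9 17.3] fu,fn,fz [-7.4 -0.   0.1]
bar top fit: n 281 slope deg -4.7910358649163145 z at end 30.885595935673688 x range [ 26.98798772 136.48608409] lat 4.311837097310645
t 12.9 meas [0.3771 0.2801 0.0522] [-179.79  -26.     58.46] F [-3.8 -6.2 -0.8] tau [-1.53  0.89  0.05] w 0.019 q [ 29.  -11.4 -55.  136.7 -42.9  34.3 -26. ]
delta [-0.0018 -0.0001 -0.0022] [-0.23 -0.    0.06]
```

View pics/s9.png

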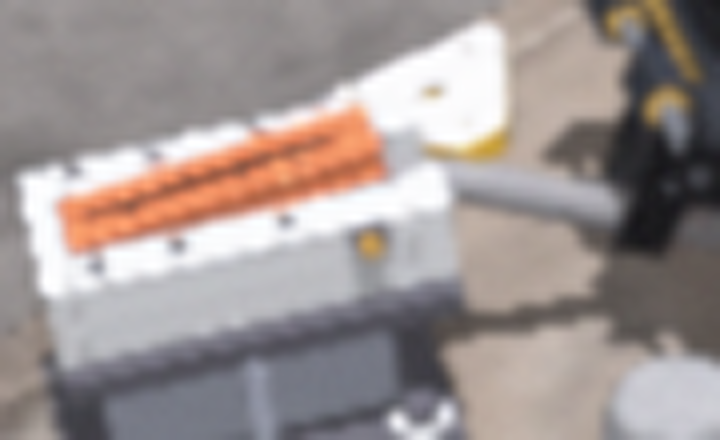

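Slope 4.8°, end about 10 mm up, so it should be past the plungers. I'll swing back and check that it stays.

```bash
python3 - <<'E'
from swing import *
swing([-.4,-.3,-.2,-.1,0])
E
```

```text
-0.4 shift [-0.0003 -0.     -0.0043] turn [ 0.   -3.08  0.01] abs [0.376  0.2783 0.056 ]
-0.3 shift [-0.0002 -0.0001 -0.0124] turn [ 0.01 -8.81  0.04] abs [0.3742 0.2754 0.0633]
-0.2 shift [ 0.0008 -0.0001 -0.0204] turn [ 1.000e-02 -1.454e+01  6.000e-02] abs [0.3728 0.2731 0.0709]
-0.1 shift [ 0.0025 -0.0001 -0.0283] turn [ 2.000e-02 -2.027e+01  8.000e-02] abs [0.3718 0.2714 0.0788]
0 shift [ 0.005  -0.0001 -0.036 ] turn [  0.03 -26.     0.11] abs [0.3712 0.2705 0.0868]
```

{"fn": "arm_command", "kwargs": {"targets": [[[-0.0003,0,-0.004,0,-3,0,1],[-0.0003,0,-0.008,0,-6,0,1],[-0.0002,0,-0.0124,0,-8.8,0,1],[0.0002,0,-0.0164,0,-11.7,0,1],[0.0008,0,-0.0204,0,-14.5,0,1],[0.0015,0,-0.0244,0,-17.4,0,1],[0.0025,0,-0.0283,0,-20.3,0,1],[0.0025,0,-0.0283,0,-20.3,0,1]]]}}

```text
time_s: 13.7
tool_pos: [0.3755, 0.2747, 0.0819]
tool_rot: [-179.8, -6.2, 58.5]
force: [1.7, -1.1, 1.0]
grip_width: 0.0191
```

```bash
python3 - <<'E'
from cell import *
from swing import *
from barz import *
edge()
c=read_camera("scene"); np.savez("scene10.npz",**c);barz(c)
cv2.imwrite("pics/s10.png",cv2.resize(c["img"][205:260,140:230,::-1],None,fx=8,fy=8,interpolation=cv2.INTER_CUBIC))
delta([.3718-.524*.045,.2714-.852*.045,.0808],[180,-5.7,58.4])
E
```

```text
edge x,lat,z mm [41.2 -0.4  9.1] fu,fn,fz [-0.1 -2.1  1. ]
bar top fit: n 251 slope deg -2.976492214712361 z at end 27.01592945340525 x range [ 27.27298573 136.91444821] lat 3.3784169683409893
t 13.75 meas [0.3749 0.2745 0.0813] [-179.84   -6.26   58.51] F [ 0.  -0.1  1.8] tau [ 0.14 -0.46 -0.07] w 0.019 q [ 39.4   2.9 -76.8 120.9   0.6  52.6 -69. ]
delta [-0.0491 -0.0011 -0.0049] [-0.17 -0.56  0.11]
```

View pics/s10.png

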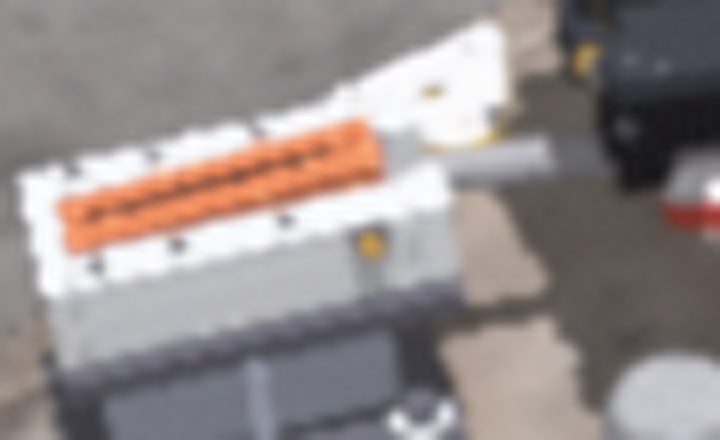

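{"fn": "arm_command", "kwargs": {"targets": [[[-0.003,0,-0.004,0,-3,0,1],[-0.005,0,-0.008,0,-6,0,1],[-0.005,0,-0.008,0,-6,0,1]]]}}

```text
time_s: 14.05
tool_pos: [0.3712, 0.269, 0.0883]
tool_rot: [-179.9, -0.1, 58.5]
force: [1.5, -1.0, 1.2]
grip_width: 0.0193
```

```bash
python3 - <<'E'
from cell import *
from swing import *
from barz import *
edge()
for i in range(2):
  c=read_camera("scene"); np.savez("scene11.npz",**c);barz(c)
cv2.imwrite("pics/s11.png",cv2.resize(c["img"][205:260,140:230,::-1],None,fx=8,fy=8,interpolation=cv2.INTER_CUBIC))
swing([0])
E
```

```text
edge x,lat,z mm [35.7  0.3  3.1] fu,fn,fz [-0.  -1.8  1.2]
bar top fit: n 252 slope deg -2.6746743840146454 z at end 26.732473877412872 x range [ 27.67170041 136.9317944 ] lat 3.2309003400618086
bar top fit: n 252 slope deg -2.6573532046096386 z at end 26.547241745377676 x range [ 27.577058   136.90164208] lat 3.005115947032409
0 shift [-0.     -0.     -0.0002] turn [ 0.   -0.15  0.  ] abs [0.3708 0.2682 0.088 ]
```

View pics/s11.png

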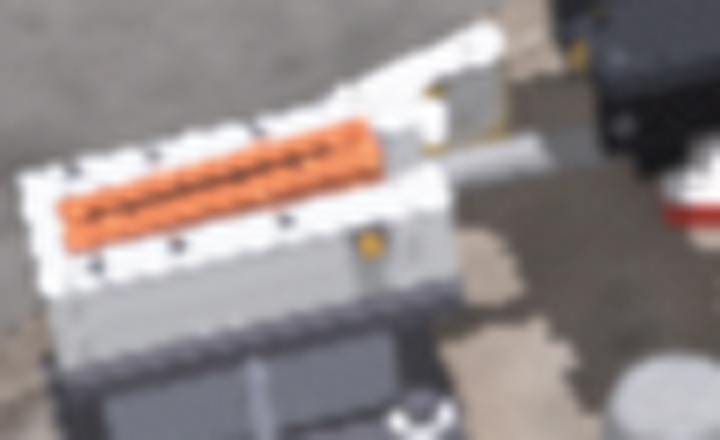

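```bash
python3 - <<'E'
from pry import *
c=dict(np.load("scene11.npz")); n=np.array([-u[1],u[0],0])
def corners(h):
    far=lip+u*.138+[0,0,.022]; a=np.arcsin(h/.12); d=-u*np.cos(a)+np.array([0,0,np.sin(a)])
    e=far+d*.12; return np.array([e-n*.015,e+n*.015,far-n*.015,far+n*.015])
for h in (0,.006,.008,.0084,.010): print(h,np.round((proj(c,corners(h))-[140,205]+.5)*8,0).tolist())
for k in (6,9,10,11):
    c=dict(np.load(f"scene{k}.npz"));hsv=cv2.cvtColor(c["img"],cv2.COLOR_RGB2HSV)
    m=((hsv[...,1]>110)&(hsv[...,0]<20)&(hsv[...,2]>100)).astype(np.uint8); m[:205]=0;m[260:]=0;m[:,:140]=0;m[:,230:]=0
    nn,l,st,_=cv2.connectedComponentsWithStats(m);j=1+np.argmax(st[1:,4]);v,uu=np.nonzero(l==j)
    q=np.argmin(v); print(k,"top row",v.min(),"cols",uu[v==v.min()],"area",st[j,4],"row per col",[(cc,v[uu==cc].min()) for cc in (160,170,175,180,184)])
E
```

```text
0 [[382.0, 126.0], [399.0, 172.0], [66.0, 198.0], [77.0, 247.0]]
0.006 [[380.0, 114.0], [396.0, 160.0], [66.0, 198.0], [77.0, 247.0]]
0.008 [[379.0, 110.0], [395.0, 156.0], [66.0, 198.0], [77.0, 247.0]]
0.0084 [[379.0, 109.0], [395.0, 155.0], [66.0, 198.0], [77.0, 247.0]]
0.01 [[378.0, 106.0], [395.0, 152.0], [66.0, 198.0], [77.0, 247.0]]
6 top row 222 cols [183 184 185 186] area 233 row per col [(160, np.int64(228)), (170, np.int64(225)), (175, np.int64(224)), (180, np.int64(223)), (184, np.int64(222))]
9 top row 219 cols [183 184] area 287 row per col [(160, np.int64(226)), (170, np.int64(223)), (175, np.int64(222)), (180, np.int64(220)), (184, np.int64(219))]
10 top row 220 cols [184] area 257 row per col [(160, np.int64(227)), (170, np.int64(224)), (175, np.int64(223)), (180, np.int64(222)), (184, np.int64(220))]
11 top row 220 cols [184] area 256 row per col [(160, np.int64(227)), (170, np.int64(224)), (175, np.int64(223)), (180, np.int64(222)), (184, np.int64(220))]
```

```bash
python3 - <<'E'
from pry import *
n=np.array([-u[1],u[0],0])
def corners(h,c):
    far=lip+u*.138+[0,0,.022]; a=np.arcsin(h/.12); d=-u*np.cos(a)+np.array([0,0,np.sin(a)])
    e=far+d*.12; return proj(c,np.array([e-n*.015,far-n*.015]))
def edgerow(c,col):
    b=c["img"].astype(float); s=(b[...,0]-b[...,2])[212:240,col]  # redness-blue
    hi=np.median(np.sort(s)[-6:]); k=np.argmax(s>hi*.5); f=(hi*.5-s[k-1])/(s[k]-s[k-1]); return 212+k-1+f
cols=range(155,183,2)
c6=dict(np.load("scene6.npz")); r6=np.array([edgerow(c6,k) for k in cols])
for k in (7,8,9,10,11):
    c=dict(np.load(f"scene{k}.npz")); r=np.array([edgerow(c,j) for j in cols]); d=r6-r
    def pred(h):
        a=corners(h,c);b=corners(0,c); f=lambda q:np.interp(cols,[q[1,0],q[0,0]],[q[1,1],q[0,1]]); return f(b)-f(a)
    hs=np.linspace(0,.015,151); e=[np.median(abs(pred(h)-d)) for h in hs]; e2=[np.sum((pred(h)-d)**2) for h in hs]
    print(k,"lift mm L1",hs[np.argmin(e)]*1000,"L2",hs[np.argmin(e2)]*1000,np.round(d,1))
E
```

```text
7 lift mm L1 0.7999999999999999 L2 0.9 [ 0.1 -0.   0.1  0.1 -0.   0.1  0.2  0.1  0.1  0.1  0.2  0.1  0.2  0.3]
8 lift mm L1 9.2 L2 9.899999999999999 [0.4 0.5 0.8 0.8 0.9 1.1 1.2 1.3 1.8 2.1 1.7 2.  2.  2.3]
9 lift mm L1 13.1 L2 13.7 [0.5 0.7 1.4 1.2 1.3 1.5 1.7 1.9 2.7 2.5 2.4 2.7 2.9 3.2]
10 lift mm L1 6.899999999999999 L2 7.3999999999999995 [0.3 0.4 0.7 0.6 0.7 0.8 0.8 1.  1.5 1.5 1.3 1.4 1.5 1.7]
11 lift mm L1 6.999999999999999 L2 7.3999999999999995 [0.3 0.4 0.7 0.6 0.7 0.8 0.8 1.  1.5 1.5 1.3 1.4 1.5 1.7]
```

Sub-pixel fit: the end stands about 7 mm up, unchanged between the last two chisel angles. So the plungers have snapped in. Withdrawing the chisel straight back.

{"fn": "arm_command", "kwargs": {"targets": [[[-0.004,0,-0.001,0,-2,0,1],[-0.01,0,-0.001,0,-3,0,1],[-0.018,0,-0.0015,0,-4,0,1],[-0.026,0,-0.002,0,-4,0,1],[-0.034,0,-0.003,0,-4,0,1],[-0.042,0,-0.005,0,-4,0,1],[-0.046,0,-0.02,0,-4,0,1],[-0.048,0,-0.05,0,-4,0,1],[-0.045,0,-0.09,0,-3,0,1],[-0.04,0,-0.13,0,-2,0,1]]]}}

```text
time_s: 15.15
tool_pos: [0.3475, 0.2312, 0.2172]
tool_rot: [180.0, 2.3, 58.3]
force: [1.1, 0.2, -2.7]
grip_width: 0.0187
```

```bash
python3 - <<'E'
from cell import *
from pry import *
edge()
c=read_camera("scene"); np.savez("scene12.npz",**c)
cv2.imwrite("pics/s12.png",cv2.resize(c["img"][180:280,120:250,::-1],None,fx=6,fy=6,interpolation=cv2.INTER_CUBIC))
delta([.40,.15,.28],[180,0,62])
E
```

```text
edge x,lat,z mm [ -8.7   0.3 127. ] fu,fn,fz [ 0.7 -0.8 -2.7]
t 15.2 meas [0.3515 0.2332 0.2234] [179.63   1.81  58.31] F [3.9 2.7 2.4] tau [ 0.16 -0.46  0.  ] w 0.019 q [ 35.8 -15.6 -62.4 110.2 -12.8  78.8 -54.6]
delta [-0.047   0.0853 -0.0546] [ 0.31  1.82 -3.68]
```

View pics/s12.png

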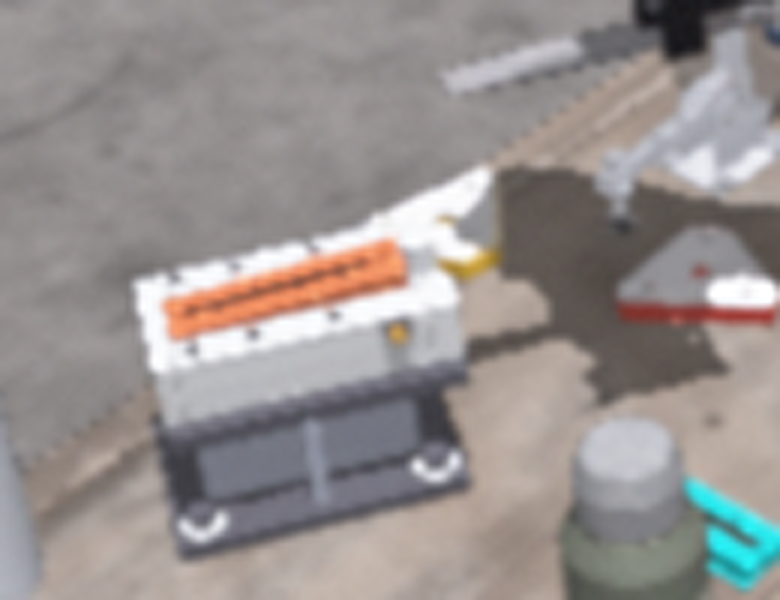

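The chisel is out and the bar's end stays proud, orange end at px (400,245). Next I'll carry the chisel back to its old spot on the bench.

```bash
python3 - <<'E'
from h import *
wps([([.40,.15,.29],[180,0,62]),([.46,0,.29],[180,0,68]),([.46,-.12,.29],[180,0,72]),([.40,-.25,.28],[180,0,80])])
E
```

```text
t 15.2 meas [0.3515 0.2332 0.2234] [179.63   1.81  58.31] F [3.9 2.7 2.4] tau [ 0.16 -0.46  0.  ] w 0.019 q [ 35.8 -15.6 -62.4 110.2 -12.8  78.8 -54.6]
delta [-0.0473  0.0854 -0.0646] [ 0.31  1.82 -3.68]
t 15.2 meas [0.3515 0.2332 0.2234] [179.63   1.81  58.31] F [3.9 2.7 2.4] tau [ 0.16 -0.46  0.  ] w 0.019 q [ 35.8 -15.6 -62.4 110.2 -12.8  78.8 -54.6]
delta [-0.1434  0.2152 -0.0607] [ 0.22  1.84 -9.68]
t 15.2 meas [0.3515 0.2332 0.2234] [179.63   1.81  58.31] F [3.9 2.7 2.4] tau [ 0.16 -0.46  0.  ] w 0.019 q [ 35.8 -15.6 -62.4 110.2 -12.8  78.8 -54.6]
delta [-0.2455  0.2782 -0.0571] [  0.15   1.85 -13.68]
t 15.2 meas [0.3515 0.2332 0.2234] [179.63   1.81  58.31] F [3.9 2.7 2.4] tau [ 0.16 -0.46  0.  ] w 0.019 q [ 35.8 -15.6 -62.4 110.2 -12.8  78.8 -54.6]
delta [-0.3872  0.2954 -0.0425] [ 2.000e-02  1.860e+00 -2.168e+01]
```

{"fn": "arm_command", "kwargs": {"targets": [[[-0.015,0.03,-0.03,0.1,0.6,-1.2,1],[-0.03,0.058,-0.055,0.2,1.2,-2.5,1],[-0.047,0.085,-0.065,0.3,1.8,-3.7,1],[-0.07,0.118,-0.064,0.3,1.8,-5.2,1],[-0.095,0.15,-0.063,0.3,1.8,-6.7,1],[-0.12,0.182,-0.062,0.2,1.8,-8.2,1],[-0.143,0.215,-0.061,0.2,1.8,-9.7,1],[-0.177,0.236,-0.06,0.2,1.8,-11,1],[-0.21,0.257,-0.058,0.2,1.8,-12.3,1],[-0.245,0.278,-0.057,0.2,1.8,-13.7,1]]]}}

```text
time_s: 16.2
tool_pos: [0.4572, -0.1205, 0.2812]
tool_rot: [-179.3, 0.2, 72.2]
force: [0.5, -0.6, -2.4]
grip_width: 0.0192
```

```bash
python3 - <<'E'
from h import *
wps([([.41,-.23,.28],[180,0,80]),([.3556,-.3183,.2],[180,0,83]),([.3556,-.3183,.03],[180,0,83])])
E
```

```text
t 16.2 meas [ 0.4572 -0.1205  0.2812] [-1.7927e+02  1.7000e-01  7.2230e+01] F [ 0.5 -0.6 -2.4] tau [-0.14 -0.15  0.02] w 0.0192 q [ 46.6  -3.3 -33.4 100.3  -1.7  83.2  -4.2]
delta [-0.1187 -0.0115  0.0017] [-0.74  0.12 -7.77]
t 16.2 meas [ 0.4572 -0.1205  0.2812] [-1.7927e+02  1.7000e-01  7.2230e+01] F [ 0.5 -0.6 -2.4] tau [-0.14 -0.15  0.02] w 0.0192 q [ 46.6  -3.3 -33.4 100.3  -1.7  83.2  -4.2]
delta [-0.2192 -0.0354  0.0823] [ -0.74   0.11 -10.77]
t 16.2 meas [ 0.4572 -0.1205  0.2812] [-1.7927e+02  1.7000e-01  7.2230e+01] F [ 0.5 -0.6 -2.4] tau [-0.14 -0.15  0.02] w 0.0192 q [ 46.6  -3.3 -33.4 100.3  -1.7  83.2  -4.2]
delta [-0.2186 -0.0332  0.2523] [ -0.74   0.11 -10.77]
```

{"fn": "arm_command", "kwargs": {"targets": [[[-0.04,-0.004,0,-0.3,0,-2.6,1],[-0.08,-0.008,0,-0.5,0,-5.2,1],[-0.119,-0.011,0.002,-0.7,0,-7.8,1],[-0.155,-0.02,0.02,-0.7,0,-9,1],[-0.19,-0.028,0.05,-0.7,0,-10,1],[-0.21,-0.034,0.085,-0.7,0,-10.8,1],[-0.219,-0.035,0.125,-0.7,0,-10.8,1],[-0.219,-0.034,0.17,-0.7,0,-10.8,1],[-0.219,-0.034,0.205,-0.7,0,-10.8,1],[-0.219,-0.034,0.23,-0.7,0,-10.8,1]]]}}

```text
time_s: 17.2
tool_pos: [0.354, -0.3151, 0.0502]
tool_rot: [-179.9, -0.1, 82.9]
force: [0.0, 0.3, -2.6]
grip_width: 0.0192
```

```bash
python3 - <<'E'
from cell import *
from h import *
wps([([.3556,-.3183,.012],[180,0,83])])
c=read_camera("scene"); np.savez("scene13.npz",**c)
cv2.imwrite("pics/s13.png",cv2.resize(c["img"][110:210,260:400,::-1],None,fx=5,fy=5,interpolation=cv2.INTER_CUBIC))
P=pts(c);M=R.from_euler("xyz",get_obs()["tool_rot"],degrees=True);Q=M.inv().apply(P.reshape(-1,3)-get_obs()["tool_pos"])
m=(Q[:,0]>.015)&(Q[:,0]<.13)&(abs(Q[:,1])<.012)&(abs(Q[:,2]+.0085)<.018);print(m.sum(),np.polyfit(Q[m,0],Q[m,2],1))
E
```

```text
t 17.2 meas [ 0.354  -0.3151  0.0502] [-1.7986e+02 -1.0000e-01  8.2900e+01] F [ 0.   0.3 -2.6] tau [-0.12 -0.1  -0.01] w 0.0192 q [ 57.    7.6 -19.4 117.8   3.1  55.2  28.8]
delta [-0.003   0.0021  0.0382] [-0.14 -0.1  -0.1 ]
86 [ 0.03053257 -0.01519012]
```

View pics/s13.png

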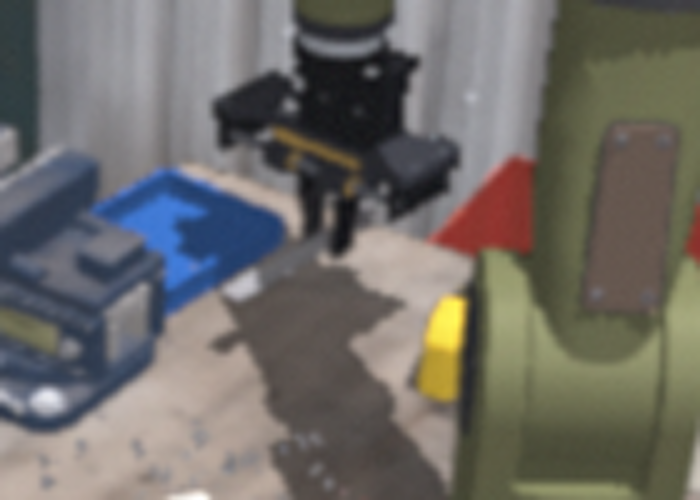

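{"fn": "arm_command", "kwargs": {"targets": [[[-0.003,0.002,0.015,0,0,0,1],[-0.003,0.002,0.028,0,0,0,1],[-0.003,0.002,0.036,0,0,0,1],[-0.003,0.002,0.041,0,0,0,1],[-0.003,0.002,0.045,0,0,0,1],[-0.003,0.002,0.047,0,0,0,1],[-0.003,0.002,0.048,0,0,0,1]]]}}

```text
time_s: 17.95
tool_pos: [0.3596, -0.3212, 0.0063]
tool_rot: [179.8, 0.2, 82.9]
force: [0.3, 0.7, -3.3]
grip_width: 0.0186
```

{"fn": "arm_command", "kwargs": {"targets": [[[0,0,0,0,0,0,0.9],[0,0,0,0,0,0,0.5],[0,0,0,0,0,0,0.2],[0,0,0,0,0,0,0],[0,0,0,0,0,0,-0.1],[0,0,-0.01,0,0,0,-0.1],[0,0,-0.04,0,0,0,-0.1],[0,0,-0.08,0,0,0,-0.1],[0,0,-0.12,0,0,0,-0.1],[0,0,-0.16,0,0,0,-0.1]]]}}

```text
time_s: 18.95
tool_pos: [0.359, -0.3203, 0.1686]
tool_rot: [179.8, 0.2, 83.0]
force: [0.1, -0.9, 0.2]
grip_width: 0.0477
```

```bash
python3 - <<'E'
from h import *
wps([([.40,-.25,.29],[180,0,80]),([.46,-.12,.32],[180,0,72]),([.46,0,.32],[180,0,68]),([.46,.15,.32],[180,0,60])])
E
```

```text
t 18.95 meas [ 0.359  -0.3203  0.1686] [179.79   0.2   82.96] F [ 0.1 -0.9  0.2] tau [-0.05 -0.17 -0.02] w 0.0477 q [ 57.9   0.4 -19.4 110.1   0.2  69.2  31.4]
delta [ 0.0744  0.0325 -0.1215] [0.21 0.2  2.96]
t 18.95 meas [ 0.359  -0.3203  0.1686] [179.79   0.2   82.96] F [ 0.1 -0.9  0.2] tau [-0.05 -0.17 -0.02] w 0.0477 q [ 57.9   0.4 -19.4 110.1   0.2  69.2  31.4]
delta [ 0.2106  0.0762 -0.1518] [ 0.22  0.18 10.96]
t 18.95 meas [ 0.359  -0.3203  0.1686] [179.79   0.2   82.96] F [ 0.1 -0.9  0.2] tau [-0.05 -0.17 -0.02] w 0.0477 q [ 57.9   0.4 -19.4 110.1   0.2  69.2  31.4]
delta [ 0.3297  0.0615 -0.1523] [ 0.23  0.17 14.96]
t 18.95 meas [ 0.359  -0.3203  0.1686] [179.79   0.2   82.96] F [ 0.1 -0.9  0.2] tau [-0.05 -0.17 -0.02] w 0.0477 q [ 57.9   0.4 -19.4 110.1   0.2  69.2  31.4]
delta [ 0.4786  0.0431 -0.1529] [ 0.24  0.16 22.96]
```

{"fn": "arm_command", "kwargs": {"targets": [[[0.015,0.007,-0.04,0,0,0.6,-0.1],[0.045,0.02,-0.08,0,0,1.7,-0.1],[0.075,0.033,-0.12,0.2,0.2,3,-0.1],[0.12,0.048,-0.135,0.2,0.2,6,-0.1],[0.165,0.062,-0.145,0.2,0.2,8.5,-0.1],[0.21,0.076,-0.152,0.2,0.2,11,-0.1],[0.255,0.072,-0.152,0.2,0.2,12.5,-0.1],[0.3,0.066,-0.152,0.2,0.2,14,-0.1],[0.345,0.06,-0.152,0.2,0.2,16,-0.1],[0.39,0.055,-0.152,0.2,0.2,18,-0.1]]]}}

```text
time_s: 19.95
tool_pos: [0.4606, 0.0623, 0.318]
tool_rot: [179.9, -0.0, 64.9]
force: [0.8, -0.8, 0.2]
grip_width: 0.0479
```

```bash
python3 - <<'E'
from cell import *
from h import *
from meas import rayplane
wps([([.46,.15,.32],[180,1,62]),([.445,.28,.29],[180,3.5,58.4]),([.434,.371,.16],[180,3.5,58.4])])
c=read_camera("top"); np.savez("top14.npz",**c)
a=cv2.resize(c["img"][150:250,300:420,::-1],None,fx=3,fy=3,interpolation=cv2.INTER_CUBIC);b=cv2.resize(c["img"][130:230,90:210,::-1],None,fx=3,fy=3,interpolation=cv2.INTER_CUBIC)
cv2.imwrite("pics/t14.png",np.hstack([a,b]))
E
```

```text
t 19.95 meas [0.4606 0.0623 0.318 ] [ 1.7993e+02 -2.0000e-02  6.4870e+01] F [ 0.8 -0.8  0.2] tau [-0.03 -0.13 -0.04] w 0.0479 q [ 39.   -6.5 -45.3  97.7  -4.6  86.7 -31. ]
delta [ 0.0791 -0.0378 -0.002 ] [ 0.1  -1.03  2.87]
t 19.95 meas [0.4606 0.0623 0.318 ] [ 1.7993e+02 -2.0000e-02  6.4870e+01] F [ 0.8 -0.8  0.2] tau [-0.03 -0.13 -0.04] w 0.0479 q [ 39.   -6.5 -45.3  97.7  -4.6  86.7 -31. ]
delta [ 0.1904 -0.1066  0.0279] [ 0.27 -3.52  6.47]
t 19.95 meas [0.4606 0.0623 0.318 ] [ 1.7993e+02 -2.0000e-02  6.4870e+01] F [ 0.8 -0.8  0.2] tau [-0.03 -0.13 -0.04] w 0.0479 q [ 39.   -6.5 -45.3  97.7  -4.6  86.7 -31. ]
delta [ 0.2681 -0.1554  0.1579] [ 0.27 -3.52  6.47]
```

View pics/t14.png

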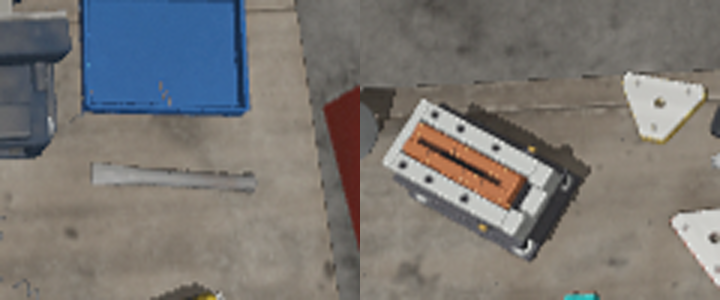

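The chisel lies flat on the bench (left crop, 90-255, row ~178), clear of the tray. The bar's end is raised (right crop, 510,190). I'll re-measure the bar for the grip.

```bash
python3 - <<'E'
from meas import *
from pry import lip,u
n=np.array([-u[1],u[0],0])
for k,z in (("top0",.116),("top14",.12)):
    c=dict(np.load(k+".npz"));P=pts(c);hsv=cv2.cvtColor(c["img"],cv2.COLOR_RGB2HSV);H,S,V=[hsv[...,i].astype(int) for i in range(3)]
    m=(np.hypot(P[...,0]-.455,P[...,1]-.405)<.12)&(S>100)&(H<20)&(V>100)
    W,r,mm=rect(m,c,z); w=P[mm]-lip; x=w@u; A=np.polyfit(x,w[:,2],1); cx=np.array([*r[0],0])/1000-lip
    print(k,r,"slope",np.degrees(np.arctan(A[0])),"z end",np.polyval(A,.018)*1000,"far",np.polyval(A,.138)*1000,"centre x,lat",cx@u*1000,cx@n*1000)
E
```

```text
top0 ((455.06048583984375, 404.85308837890625), (123.10167694091797, 33.9123649597168), 58.42299270629883) slope -0.13709652392110894 z end 20.116959874690163 far 19.82982503844493 centre x,lat 77.89225712423932 -0.17146448784291501
top14 ((455.65045166015625, 405.49871826171875), (120.7995834350586, 34.224151611328125), 58.29909896850586) slope -2.9710363270985938 z end 26.917047470538478 far 20.688940336004887 centre x,lat 78.75129125976615 -0.3356533081600305
```

{"fn": "arm_command", "kwargs": {"targets": [[[0.035,-0.018,0,0,-0.5,1.2,0],[0.075,-0.04,0.005,0,-1.2,2.5,0],[0.115,-0.065,0.01,0.1,-2,4,0],[0.155,-0.088,0.018,0.2,-2.7,5.3,0],[0.19,-0.107,0.03,0.3,-3,6.5,0],[0.22,-0.126,0.06,0.3,-3,6.5,0],[0.25,-0.145,0.1,0.3,-3,6.5,0],[0.265,-0.154,0.135,0.3,-3,6.5,0],[0.268,-0.155,0.158,0.3,-3,6.5,0],[0.268,-0.155,0.158,0.3,-3,6.5,0]]]}}

```text
time_s: 21.0
tool_pos: [0.4324, 0.3677, 0.1565]
tool_rot: [-179.7, 3.3, 58.6]
force: [0.4, 0.1, -0.6]
grip_width: 0.0432
```

```bash
python3 - <<'E'
from cell import *
from h import *
c=read_camera("scene"); np.savez("scene15.npz",**c)
cv2.imwrite("pics/s15.png",cv2.resize(c["img"][170:270,120:250,::-1],None,fx=6,fy=6,interpolation=cv2.INTER_CUBIC))
wps([([.434,.371,.125],[180,3.2,58.4]),([.434,.371,.117],[180,3.2,58.4])])
E
```

```text
t 21.05 meas [0.4337 0.3681 0.1588] [-179.79    3.11   58.49] F [ 0.5 -0.4  1.5] tau [-0.01 -0.11  0.02] w 0.0433 q [  5.2  23.9 -60.5  95.5  21.3  76.5 -90.9]
delta [ 0.0044 -0.0012  0.0336] [-0.21 -0.09  0.09]
t 21.05 meas [0.4337 0.3681 0.1588] [-179.79    3.11   58.49] F [ 0.5 -0.4  1.5] tau [-0.01 -0.11  0.02] w 0.0433 q [  5.2  23.9 -60.5  95.5  21.3  76.5 -90.9]
delta [ 0.0049 -0.0011  0.0416] [-0.21 -0.09  0.09]
```

View pics/s15.png

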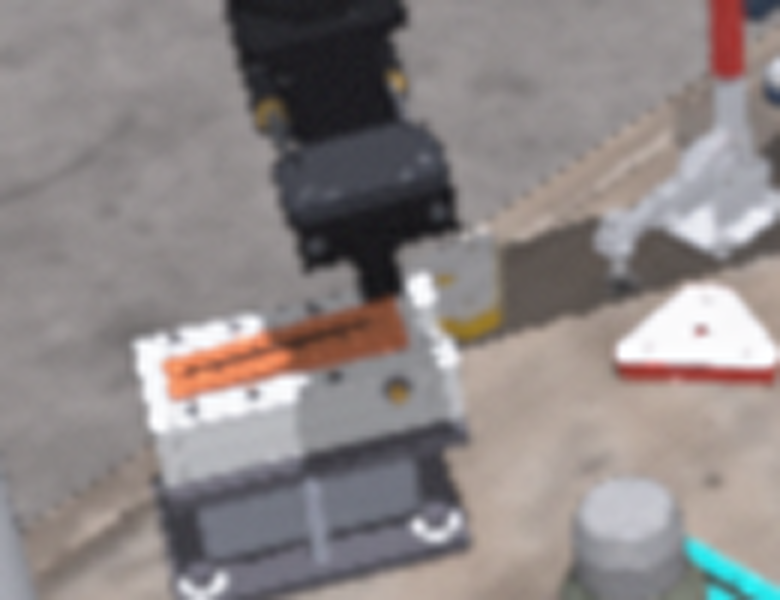

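{"fn": "arm_command", "kwargs": {"targets": [[[0.002,-0.001,0.015,0,0,0,0],[0.004,-0.001,0.027,0,0,0,0],[0.005,-0.001,0.035,0,0,0,0],[0.005,-0.001,0.039,0,0,0,0],[0.005,-0.001,0.039,0,0,0,0]]]}}

```text
time_s: 21.55
tool_pos: [0.4349, 0.3715, 0.1198]
tool_rot: [-179.8, 3.0, 58.4]
force: [-0.4, 0.0, -0.2]
grip_width: 0.0435
```

```bash
python3 - <<'E'
from cell import *
from h import *
c=read_camera("scene"); np.savez("scene16.npz",**c)
cv2.imwrite("pics/s16.png",cv2.resize(c["img"][190:260,130:220,::-1],None,fx=8,fy=8,interpolation=cv2.INTER_CUBIC))
wps([([.434,.371,.117],[180,3.2,58.4])])
E
```

```text
t 21.6 meas [0.435  0.3718 0.1203] [-179.85    2.96   58.43] F [ 0.2  0.1 -0.1] tau [-0.05 -0.08  0.02] w 0.0435 q [  3.6  26.3 -59.1  97.6  23.6  72.8 -92.7]
delta [-0.001  -0.0005  0.0033] [-0.15 -0.24  0.03]
```

View pics/s16.png

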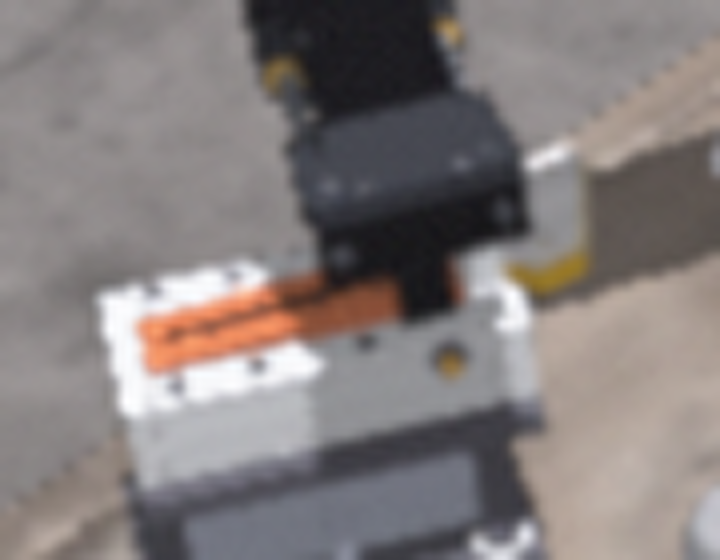

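Fingers straddle the bar near the end (front finger px 400-450, row 310, just over the rail). Easing down until they touch the rails.

{"fn": "arm_command", "kwargs": {"targets": [[[-0.001,0,0.0015,0,0,0,0],[-0.001,0,0.003,0,0,0,0],[-0.001,0,0.003,0,0,0,0]]]}}

```text
time_s: 21.9
tool_pos: [0.4344, 0.3709, 0.1174]
tool_rot: [-179.9, 3.0, 58.4]
force: [-0.1, 0.3, 0.4]
grip_width: 0.0433
```

{"fn": "arm_command", "kwargs": {"targets": [[[0,0,0.001,0,0,0,0],[0,0,0.001,0,0,0,0]]]}}

```text
time_s: 22.1
tool_pos: [0.4343, 0.3709, 0.1163]
tool_rot: [-179.8, 3.0, 58.4]
force: [-0.2, -0.1, 0.1]
grip_width: 0.0439
```

{"fn": "arm_command", "kwargs": {"targets": [[[0,0,0.0005,0,0,0,0.2],[0,0,0.0005,0,0,0,0.4],[0,0,0.0005,0,0,0,1],[0,0,0.0005,0,0,0,1],[0,0,0.0005,0,0,0,1],[0,0,0.0005,0,0,0,1],[0,0,0.0005,0,0,0,1]]], "newtons": 60}}

```text
time_s: 22.8
tool_pos: [0.4349, 0.3706, 0.1159]
tool_rot: [-179.9, 2.9, 58.4]
force: [2.1, -1.9, 1.6]
grip_width: 0.0287
```

```bash
python3 - <<'E'
from h import *
wps([([.434,.371,.117],[180,3.2,58.4])])
E
```

```text
t 22.8 meas [0.4349 0.3706 0.1159] [-179.89    2.94   58.41] F [ 2.1 -1.9  1.6] tau [-0.29 -0.68  0.02] w 0.0287 q [  3.7  26.4 -58.9  98.   23.7  72.4 -92.8]
delta [-0.0002 -0.0009 -0.0011] [-0.11 -0.26  0.01]
```

{"fn": "arm_command", "kwargs": {"targets": [[[-0.0001,0,-0.002,0,0,0,1],[-0.0003,0,-0.005,0,0,0,1],[-0.0005,0,-0.01,0,0,0,1],[-0.001,0,-0.016,0,0,0,1],[-0.0012,0,-0.023,0,0,0,1],[-0.0015,0,-0.03,0,0,0,1],[-0.0015,0,-0.03,0,0,0,1]]]}}

```text
time_s: 23.5
tool_pos: [0.4344, 0.3721, 0.1474]
tool_rot: [-179.9, 2.8, 58.5]
force: [0.3, -0.1, -3.7]
grip_width: 0.029
```

```bash
python3 - <<'E'
from cell import *
from h import *
c=read_camera("scene"); np.savez("scene17.npz",**c)
cv2.imwrite("pics/s17.png",cv2.resize(c["img"][190:260,130:220,::-1],None,fx=8,fy=8,interpolation=cv2.INTER_CUBIC))
wps([([.434,.371,.22],[180,3.2,58.4])])
E
```

```text
t 23.55 meas [0.4343 0.3716 0.1466] [-179.85    2.88   58.47] F [-0.9  0.1 -3.3] tau [-0.08 -0.03  0.06] w 0.0289 q [  4.6  24.7 -60.1  96.1  22.1  75.2 -91.7]
delta [-0.0043 -0.0001 -0.0732] [-0.14 -0.32  0.07]
```

View pics/s17.png

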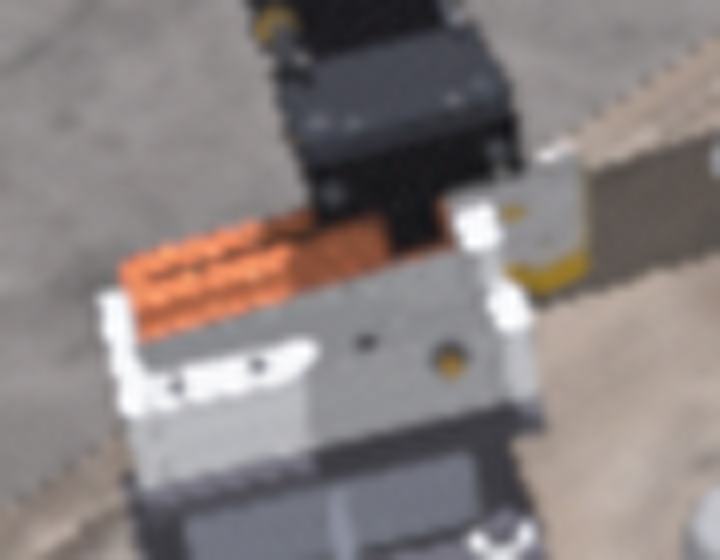

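The whole bar is out of its seat and held almost straight: orange band px 120-390, rows 215-335, parallel to the fixture. Lifting it higher.

```bash
python3 - <<'E'
from h import *
wps([([.436,.37,.25],[180,0,58.4]),([.46,.15,.29],[180,0,62]),([.47,0,.29],[180,0,68]),([.48,-.15,.28],[180,0,76]),([.492,-.33,.2],[180,0,85.3])])
E
```

```text
t 23.55 meas [0.4343 0.3716 0.1466] [-179.85    2.88   58.47] F [-0.9  0.1 -3.3] tau [-0.08 -0.03  0.06] w 0.0289 q [  4.6  24.7 -60.1  96.1  22.1  75.2 -91.7]
delta [-0.0056  0.002  -0.1032] [-0.15  2.88  0.07]
t 23.55 meas [0.4343 0.3716 0.1466] [-179.85    2.88   58.47] F [-0.9  0.1 -3.3] tau [-0.08 -0.03  0.06] w 0.0289 q [  4.6  24.7 -60.1  96.1  22.1  75.2 -91.7]
delta [-0.1824  0.1374 -0.1347] [-0.24  2.88 -3.53]
t 23.55 meas [0.4343 0.3716 0.1466] [-179.85    2.88   58.47] F [-0.9  0.1 -3.3] tau [-0.08 -0.03  0.06] w 0.0289 q [  4.6  24.7 -60.1  96.1  22.1  75.2 -91.7]
delta [-0.3049  0.2244 -0.1288] [-0.39  2.87 -9.53]
t 23.55 meas [0.4343 0.3716 0.1466] [-179.85    2.88   58.47] F [-0.9  0.1 -3.3] tau [-0.08 -0.03  0.06] w 0.0289 q [  4.6  24.7 -60.1  96.1  22.1  75.2 -91.7]
delta [-0.4269  0.3114 -0.1128] [ -0.59   2.84 -17.53]
t 23.55 meas [0.4343 0.3716 0.1466] [-179.85    2.88   58.47] F [-0.9  0.1 -3.3] tau [-0.08 -0.03  0.06] w 0.0289 q [  4.6  24.7 -60.1  96.1  22.1  75.2 -91.7]
delta [-0.5698  0.416  -0.0258] [ -0.82   2.8  -26.83]
```

{"fn": "arm_command", "kwargs": {"targets": [[[0,0,-0.02,0,0.3,0,1],[-0.002,0,-0.045,0,0.8,0,1],[-0.004,0.001,-0.072,0,1.5,0,1],[-0.0055,0.002,-0.1,0,2.2,0,1],[-0.015,0.01,-0.122,-0.1,2.8,0,1],[-0.04,0.028,-0.135,-0.1,2.9,-0.5,1],[-0.07,0.05,-0.137,-0.1,2.9,-1.1,1],[-0.105,0.078,-0.136,-0.2,2.9,-1.9,1],[-0.14,0.105,-0.135,-0.2,2.9,-2.7,1],[-0.18,0.136,-0.135,-0.2,2.9,-3.5,1]]]}}

```text
time_s: 24.55
tool_pos: [0.4595, 0.1529, 0.2906]
tool_rot: [179.9, 0.0, 62.2]
force: [2.0, 0.1, -5.2]
grip_width: 0.029
```

```bash
python3 - <<'E'
from cell import *
from h import *
c=read_camera("scene"); np.savez("scene18.npz",**c)
cv2.imwrite("pics/s18.png",cv2.resize(c["img"][110:240,130:330,::-1],None,fx=4,fy=4,interpolation=cv2.INTER_CUBIC))
wps([([.47,0,.29],[180,0,68]),([.48,-.15,.28],[180,0,76]),([.492,-.33,.2],[180,0,85.3])])
E
```

```text
t 24.6 meas [0.4617 0.1409 0.2907] [179.72   0.45  61.42] F [ 1.2 -9.6 -5. ] tau [-1.39 -0.07 -0.05] w 0.0288 q [ 41.5  -3.1 -58.9  98.1  -2.1  83.7 -45.7]
delta [-0.1197  0.0747  0.002 ] [ 0.25  0.46 -6.58]
t 24.6 meas [0.4617 0.1409 0.2907] [179.72   0.45  61.42] F [ 1.2 -9.6 -5. ] tau [-1.39 -0.07 -0.05] w 0.0288 q [ 41.5  -3.1 -58.9  98.1  -2.1  83.7 -45.7]
delta [-0.2466  0.1551  0.0133] [  0.22   0.48 -14.58]
t 24.6 meas [0.4617 0.1409 0.2907] [179.72   0.45  61.42] F [ 1.2 -9.6 -5. ] tau [-1.39 -0.07 -0.05] w 0.0288 q [ 41.5  -3.1 -58.9  98.1  -2.1  83.7 -45.7]
delta [-0.3983  0.2514  0.095 ] [  0.18   0.5  -23.88]
```

View pics/s18.png

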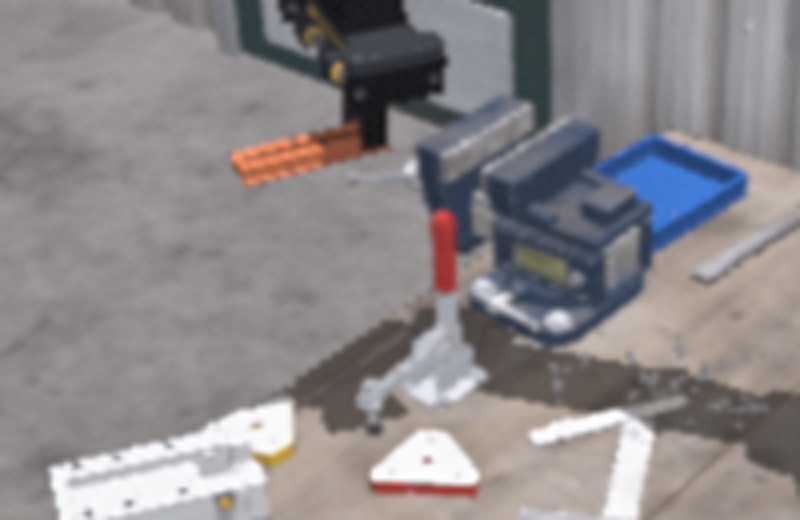

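The bar is held level (px 235-385, row 155). Heading to the tray.

{"fn": "arm_command", "kwargs": {"targets": [[[-0.03,0.02,0,0,0.1,-1.5,1],[-0.06,0.04,0,0.1,0.3,-3.2,1],[-0.09,0.058,0.001,0.2,0.4,-5,1],[-0.12,0.075,0.002,0.2,0.5,-6.6,1],[-0.155,0.097,0.004,0.2,0.5,-8.8,1],[-0.19,0.12,0.007,0.2,0.5,-11,1],[-0.225,0.142,0.01,0.2,0.5,-13.2,1],[-0.26,0.164,0.015,0.2,0.5,-15.5,1],[-0.295,0.186,0.018,0.2,0.5,-17.7,1],[-0.33,0.208,0.022,0.2,0.5,-20,1]]]}}

```text
time_s: 25.6
tool_pos: [0.489, -0.2372, 0.2688]
tool_rot: [-179.9, -0.4, 82.1]
force: [0.6, -0.3, -4.7]
grip_width: 0.0289
```

```bash
python3 - <<'E'
from h import *
wps([([.492,-.33,.2],[180,0,85.3]),([.492,-.33,.08],[180,0,85.3])])
E
```

```text
t 25.6 meas [ 0.489  -0.2372  0.2688] [-179.92   -0.45   82.1 ] F [ 0.6 -0.3 -4.7] tau [-0.22 -0.11 -0.01] w 0.0289 q [ 57.4   6.8 -36.8  93.1   3.7  81.7  12.3]
delta [-0.0921  0.0158  0.0681] [-0.06 -0.45 -3.2 ]
t 25.6 meas [ 0.489  -0.2372  0.2688] [-179.92   -0.45   82.1 ] F [ 0.6 -0.3 -4.7] tau [-0.22 -0.11 -0.01] w 0.0289 q [ 57.4   6.8 -36.8  93.1   3.7  81.7  12.3]
delta [-0.093   0.016   0.1881] [-0.06 -0.45 -3.2 ]
```

{"fn": "arm_command", "kwargs": {"targets": [[[-0.03,0.005,0.005,0,-0.1,-1,1],[-0.06,0.01,0.015,0,-0.3,-2,1],[-0.083,0.014,0.035,0,-0.4,-3,1],[-0.092,0.016,0.065,0,-0.4,-3.2,1],[-0.093,0.016,0.1,0,-0.4,-3.2,1],[-0.093,0.016,0.135,0,-0.4,-3.2,1],[-0.093,0.016,0.165,0,-0.4,-3.2,1],[-0.093,0.016,0.185,0,-0.4,-3.2,1],[-0.093,0.016,0.19,0,-0.4,-3.2,1],[-0.093,0.016,0.19,0,-0.4,-3.2,1]]]}}

```text
time_s: 26.6
tool_pos: [0.4912, -0.3285, 0.0771]
tool_rot: [-179.8, -0.1, 85.2]
force: [-0.1, -1.1, -4.3]
grip_width: 0.0291
```

```bash
python3 - <<'E'
from cell import *
from h import *
for n in ("scene","top"):
    c=read_camera(n); np.savez(n+"19.npz",**c)
    b=(250,110,390,210) if n=="scene" else (300,130,420,230)
    cv2.imwrite(f"pics/{n}19.png",cv2.resize(c["img"][b[1]:b[3],b[0]:b[2],::-1],None,fx=5,fy=5,interpolation=cv2.INTER_CUBIC))
wps([([.492,-.33,.03],[180,0,85.3])])
E
```

```text
t 26.7 meas [ 0.4922 -0.3293  0.0787] [-1.800e+02 -3.000e-02  8.515e+01] F [-0.1 -0.3 -3.4] tau [-0.19 -0.16 -0.03] w 0.0289 q [ 58.4  21.  -32.5 100.1  12.5  62.5  17. ]
delta [-0.0008 -0.0002  0.0487] [-0.   -0.03 -0.15]
```

View pics/scene19.png

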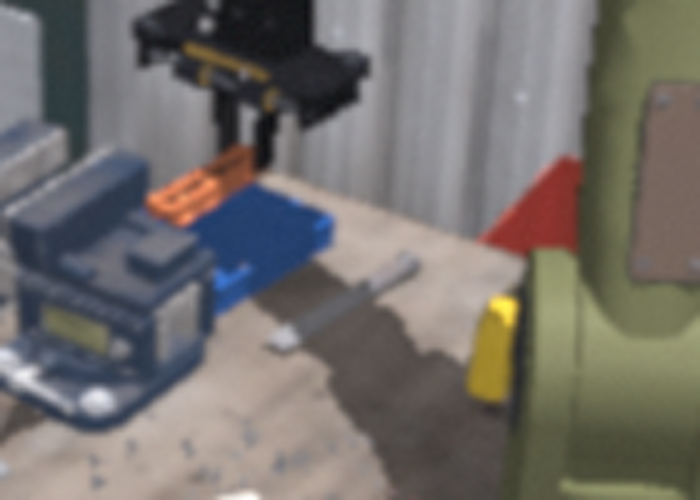

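View pics/top19.png

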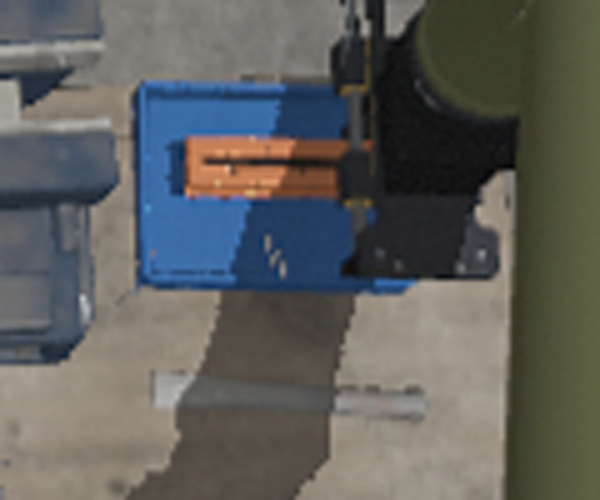

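The bar is over the tray, level and inside the walls (top crop, bar 187-375, tray 140-410). Lowering.

{"fn": "arm_command", "kwargs": {"targets": [[[0,0,0.015,0,0,0,1],[0,0,0.03,0,0,0,1],[0,0,0.043,0,0,0,1],[0,0,0.053,0,0,0,1],[0,0,0.058,0,0,0,1],[0,0,0.061,0,0,0,1],[0,0,0.062,0,0,0,1],[0,0,0.062,0,0,0,1]]]}}

```text
time_s: 27.5
tool_pos: [0.491, -0.3288, 0.0151]
tool_rot: [-179.9, -0.1, 85.1]
force: [-0.0, -0.6, -3.2]
grip_width: 0.0289
```

{"fn": "arm_command", "kwargs": {"targets": [[[0,0,0.001,0,0,0,1],[0,0,0.002,0,0,0,1],[0,0,0.002,0,0,0,1]]]}}

```text
time_s: 27.8
tool_pos: [0.4908, -0.3289, 0.0131]
tool_rot: [-179.9, -0.1, 85.1]
force: [0.1, -0.9, -3.7]
grip_width: 0.029
```

{"fn": "arm_command", "kwargs": {"targets": [[[0,0,0.001,0,0,0,1],[0,0,0.002,0,0,0,1],[0,0,0.002,0,0,0,1]]]}}

```text
time_s: 28.1
tool_pos: [0.4908, -0.3291, 0.0111]
tool_rot: [-179.9, -0.1, 85.1]
force: [0.1, -0.0, -2.0]
grip_width: 0.029
```

{"fn": "arm_command", "kwargs": {"targets": [[[0,0,0.001,0,0,0,1],[0,0,0.0015,0,0,0,1],[0,0,0.0015,0,0,0,1]]]}}

```text
time_s: 28.4
tool_pos: [0.4908, -0.3292, 0.0101]
tool_rot: [-179.9, -0.1, 85.1]
force: [-1.2, -0.8, 4.1]
grip_width: 0.0291
```

```bash
python3 - <<'E'
from cell import *
from h import *
c=read_camera("scene"); np.savez("scene20.npz",**c)
cv2.imwrite("pics/scene20.png",cv2.resize(c["img"][130:190,270:350,::-1],None,fx=8,fy=8,interpolation=cv2.INTER_CUBIC))
E
```

```text
(no output)
```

View pics/scene20.png

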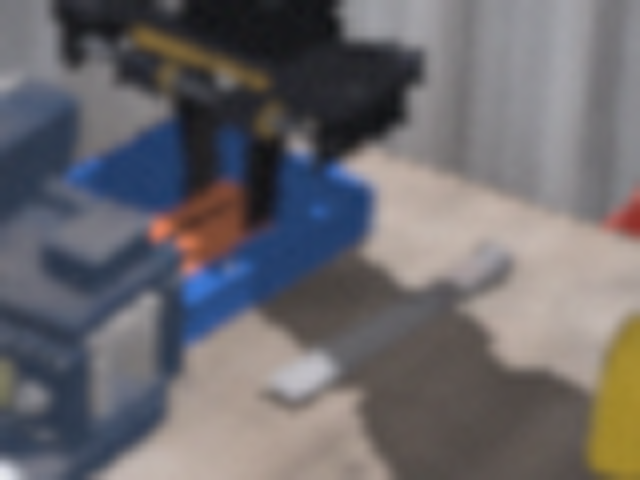

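Contact felt: the vertical force rose from -3.7 to +4.1 N, so the bar is on the tray floor. Releasing and retreating.

{"fn": "arm_command", "kwargs": {"targets": [[[0,0,0,0,0,0,0.6],[0,0,0,0,0,0,0.3],[0,0,0,0,0,0,0],[0,0,0,0,0,0,-0.2],[0,0,0,0,0,0,-0.2],[0,0,-0.015,0,0,0,-0.2],[0,0,-0.05,0,0,0,-0.2],[0,0,-0.09,0,0,0,-0.2],[0,0,-0.14,0,0,0,-0.2],[0,0,-0.19,0,0,0,-0.2]]]}}

```text
time_s: 29.45
tool_pos: [0.491, -0.3285, 0.2021]
tool_rot: [-179.9, -0.1, 85.2]
force: [0.3, -0.5, -0.2]
grip_width: 0.052
```

{"fn": "arm_command", "kwargs": {"targets": [[[-0.03,0,0,0,0,0,-0.2],[-0.07,0,0,0,0,0,-0.2],[-0.11,0,0,0,0,0,-0.2],[-0.15,0,0,0,0,0,-0.2],[-0.19,0,0,0,0,0,-0.2],[-0.22,0,0,0,0,0,-0.2],[-0.22,0,0,0,0,0,-0.2]]]}}

```text
time_s: 30.15
tool_pos: [0.4693, -0.5538, 0.1987]
tool_rot: [-179.8, 0.0, 84.7]
force: [-0.4, 0.5, -0.8]
grip_width: 0.0521
```

```bash
python3 - <<'E'
from cell import *
from meas import *
c=read_camera("top"); np.savez("top21.npz",**c)
cv2.imwrite("pics/t21.png",cv2.resize(c["img"][120:230,170:420,::-1],None,fx=3.1,fy=3.1,interpolation=cv2.INTER_CUBIC))
P=pts(c);hsv=cv2.cvtColor(c["img"],cv2.COLOR_RGB2HSV);H,S,V=[hsv[...,i].astype(int) for i in range(3)]
m=(np.hypot(P[...,0]-.495,P[...,1]+.29)<.12)&(S>100)&(H<20)&(V>60)
W,r,mm=rect(m,c,.017);print("bar",r,mm.sum(),"z med",np.median(P[mm][:,2]),"slope along y",np.polyfit(P[mm][:,1],P[mm][:,2],1))
tr=(np.hypot(P[...,0]-.5,P[...,1]+.297)<.16)&(S>120)&(H>95)&(H<125);W,r,_=rect(tr,c,.029);print("tray",r)
X,Y,Z=[P[...,i] for i in range(3)]
ch=(abs(X-.359)<.06)&(abs(Y+.287)<.12)&(Z>.006)&(Z<.03)&(S<60);W,r,mm=rect(ch,c,.01);print("chis",r,"z",np.median(P[mm][:,2]),np.polyfit(P[mm][:,1],P[mm][:,2],1))
for a in ((.539,.233),(.389,.183)):
    mg=(np.hypot(X-a[0],Y-a[1])<.07)&(Z>.009)&(Z<.03); W,r,mm=rect(mg,c,.019); print("mag",W.mean(0),mm.sum())
o=get_obs();print(o["time_s"],o["tool_pos"])
E
```

```text
bar ((490.298095703125, -283.9120178222656), (118.64603424072266, 35.02228546142578), 84.5041275024414) 363 z med 0.01632907081335011 slope along y [0.00550639 0.0166743 ]
tray ((495.132568359375, -290.417724609375), (173.0955810546875, 135.46112060546875), 85.28101348876953)
chis ((361.8966979980469, -289.6495361328125), (173.06446838378906, 21.314842224121094), 82.0186538696289) z 0.014820003022357198 [-0.03890585  0.00328881]
mag [0.53733763 0.23121718] 398
mag [0.38780889 0.17842458] 427
30.2 [ 0.4709391  -0.55061873  0.19893894]
```

View pics/t21.png

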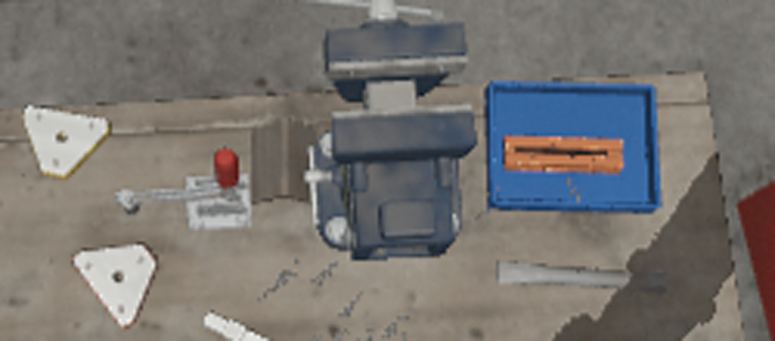

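The bar lies flat in the tray (px 505-622, row 153), the chisel lies flat and clear of it, and both magnets are unmoved. Handing in.

```bash
python3 -c "
from cell import *
print(sign_off())"
```

```text
the job is handed in; nothing more can be done
None
```

The job is done and handed in; the last pictures, taken at 30.2 s of the 72 s allowed, agree with everything the task asks for at the end.

- **Prying:** I put the chisel through the pry slot under the bar's end and levered that end up about 10 to 13 mm. After I swung the chisel back, the end stayed up by itself. It was still proud in every later picture, with the chisel right out of the slot.
- **How proud the end stood:** An edge fit in the scene picture gave 7.0 to 7.4 mm. Depth fits gave about 6 to 7 mm, closer to the 6 mm limit. The task says about 9 mm, and I did not resolve the difference.
- **Chisel:** It lies flat on the bench near its old spot, clear of the tray and far from the fixture. I let go of it about 4 mm above the bench.
- **Bar:** I lifted it out level and set it down in the tray until I felt contact. Its top is at about 16 to 17 mm, so its middle is near 10 mm up. The tilt is under 0.01 rad, and it sits about 8 mm from the tray's centre.
- **Magnets:** Both are within 1 mm of where they started.

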